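Lay the turned rollers up by size on the sloping rack

TASK

Set the small dark wooden chock on the low end of the sloping aluminium rack, against the lip, with its slanted face looking up the slope. Then lay the four steel rollers gently, never dropping them, crosswise on the rack one after another, the thickest first against the chock and then each next thinner one just behind it, so that they rest against one another in order of size with the thinnest highest up. Leave the row lying still and let go of everything.

Things in the scene. Friction and masses are not known exactly. Their poses are not given: they have to be found in the camera images.
- rack: fixed sloping rack: aluminium strip 36 mm wide, 200 mm long along its y, on a grey foot. Origin on the table under its middle, z up. Top surface at height 32 mm + 0.06 y, so -y is the low end. No side walls: rollers lie along its x and roll freely down it. In place the centres are at about y = -49, -9, 23, 46 mm (thick to thin), 51, 50, 47, 45 mm above the table.
- rack_seat (a point): where the chock goes: centre of a black patch on the strip's surface, 34 mm long along the slope, just up-slope of a lip (4 mm high) across the low end of the rack; it lies at y = -78 mm of the rack. Axes as the rack's.
- chock_c (a point): centre of a loose wooden wedge standing on the table: 36 mm wide (x), 34 long (y), 36 high, 120 g. Upright back at y = -17 mm; slanted face rises from the foot at y = +17 to the top at y = -3 mm, so the flat top is 14 mm long. Can be gripped across its 36 mm width. In place its y points up the slope, as the rack's, and roller 44 rests 30 mm from it.
- roller44_c (a point): centre of the thickest of four bright steel rollers (dark bore in each end): diameter 44 mm, length 52 mm along its own x, about 340 g. It starts level in a fixed dark V-block (26 mm long along the roller, 48 mm across, 32 mm high), both ends overhanging 13 mm, so it can be gripped by its end faces and lifted out.
- roller36_c (a point): centre of the second thickest of four bright steel rollers (dark bore in each end): diameter 36 mm, length 52 mm along its own x, about 240 g. It starts level in a fixed dark V-block (26 mm long along the roller, 48 mm across, 32 mm high), both ends overhanging 13 mm, so it can be gripped by its end faces and lifted out.
- roller28_c (a point): centre of the third thickest of four bright steel rollers (dark bore in each end): diameter 28 mm, length 52 mm along its own x, about 150 g. It starts level in a fixed dark V-block (26 mm long along the roller, 48 mm across, 32 mm high), both ends overhanging 13 mm, so it can be gripped by its end faces and lifted out.
- roller20_c (a point): centre of the thinnest of four bright steel rollers (dark bore in each end): diameter 20 mm, length 52 mm along its own x, about 80 g. It starts level in a fixed dark V-block (26 mm long along the roller, 48 mm across, 32 mm high), both ends overhanging 13 mm, so it can be gripped by its end faces and lifted out.
Not all that is in view belongs to the job. What is shaped like the part that bears roller28_c but orange is not meant.

How it is judged:
On the way, in this order (a step that is already met when the one before it is completed fails the run):
1. the chock sits at the low end of the rack, let go (x of chock_c in the frame of rack between -0.012 and 0.012 m and y of chock_c in the frame of rack between -0.0829 and -0.0669 m and z of chock_c in the frame of rack between 0.0403 and 0.0513 m and angle between the x axis of chock and the x axis of rack, either way round below 0.2 rad and linear speed of chock below 0.02 m/s and angle between chock_c's own z axis and vertical below 0.15 rad and not (contact force between the fingers and chock above 0.1 N)), for 0.2 s.
2. the thickest roller rests in its place in the row, let go (x of roller44_c in the frame of rack between -0.012 and 0.012 m and y of roller44_c in the frame of rack between -0.0552 and -0.0332 m and z of roller44_c in the frame of rack between 0.0461 and 0.0571 m and angle between the x axis of roller44 and the x axis of rack, either way round below 0.2 rad and linear speed of roller44 below 0.02 m/s and distance between roller44_c and chock_c below 0.0355 m and not (contact force between the fingers and roller44 above 0.1 N)), for 0.2 s.
3. the second thickest roller rests in its place in the row, let go (x of roller36_c in the frame of rack between -0.012 and 0.012 m and y of roller36_c in the frame of rack between -0.0153 and 0.0067 m and z of roller36_c in the frame of rack between 0.0445 and 0.0555 m and angle between the x axis of roller36 and the x axis of rack, either way round below 0.2 rad and linear speed of roller36 below 0.02 m/s and distance between roller44_c and roller36_c below 0.044 m and not (contact force between the fingers and roller36 above 0.1 N)), for 0.2 s.
4. the third roller rests in its place in the row, let go (x of roller28_c in the frame of rack between -0.012 and 0.012 m and y of roller28_c in the frame of rack between 0.0167 and 0.0387 m and z of roller28_c in the frame of rack between 0.0424 and 0.0534 m and angle between the x axis of roller28 and the x axis of rack, either way round below 0.2 rad and linear speed of roller28 below 0.02 m/s and distance between roller36_c and roller28_c below 0.036 m and not (contact force between the fingers and roller28 above 0.1 N)), for 0.2 s.
5. the thinnest roller rests in its place in the row, let go (x of roller20_c in the frame of rack between -0.012 and 0.012 m and y of roller20_c in the frame of rack between 0.0405 and 0.0625 m and z of roller20_c in the frame of rack between 0.0398 and 0.0508 m and angle between the x axis of roller20 and the x axis of rack, either way round below 0.2 rad and linear speed of roller20 below 0.02 m/s and distance between roller28_c and roller20_c below 0.028 m and not (contact force between the fingers and roller20 above 0.1 N)), for 0.2 s.
At the end, for the whole second after the job is handed in: All released and at rest: chock upright within 12 mm of the lip, slanted face up-slope; the 44 mm roller against it (centres within 35.5 mm); then the 36, 28 and 20 mm rollers in order up the slope, each within 4 mm of the one before, all centred on the strip within 12 mm and square within 0.2 rad (x of chock_c in the frame of rack between -0.012 and 0.012 m and y of chock_c in the frame of rack between -0.0829 and -0.0669 m and z of chock_c in the frame of rack between 0.0403 and 0.0513 m and angle between the x axis of each of chock, roller44, roller36, roller28, roller20 and the x axis of rack, either way round below 0.2 rad and linear speed of each of chock, roller44, roller36, roller28, roller20 below 0.02 m/s and angle between chock_c's own z axis and vertical below 0.15 rad and x of roller44_c in the frame of rack between -0.012 and 0.012 m and y of roller44_c in the frame of rack between -0.0552 and -0.0332 m and z of roller44_c in the frame of rack between 0.0461 and 0.0571 m and distance between roller44_c and chock_c below 0.0355 m and x of roller36_c in the frame of rack between -0.012 and 0.012 m and y of roller36_c in the frame of rack between -0.0153 and 0.0067 m and z of roller36_c in the frame of rack between 0.0445 and 0.0555 m and distance between roller44_c and roller36_c below 0.044 m and x of roller28_c in the frame of rack between -0.012 and 0.012 m and y of roller28_c in the frame of rack between 0.0167 and 0.0387 m and z of roller28_c in the frame of rack between 0.0424 and 0.0534 m and distance between roller36_c and roller28_c below 0.036 m and x of roller20_c in the frame of rack between -0.012 and 0.012 m and y of roller20_c in the frame of rack between 0.0405 and 0.0625 m and z of roller20_c in the frame of rack between 0.0398 and 0.0508 m and distance between roller28_c and roller20_c below 0.028 m); the robot touches nothing.
It fails at once if a roller is dropped onto the rack or banged down (faster than 0.5 m/s just above it) ((linear speed of roller44 above 0.5 m/s and z of roller44_c in the frame of rack below 0.07 m and x of roller44_c in the frame of rack between -0.03 and 0.03 m and y of roller44_c in the frame of rack between -0.1 and 0.1 m) or (linear speed of roller36 above 0.5 m/s and z of roller36_c in the frame of rack below 0.066 m and x of roller36_c in the frame of rack between -0.03 and 0.03 m and y of roller36_c in the frame of rack between -0.1 and 0.1 m) or (linear speed of roller28 above 0.5 m/s and z of roller28_c in the frame of rack below 0.062 m and x of roller28_c in the frame of rack between -0.03 and 0.03 m and y of roller28_c in the frame of rack between -0.1 and 0.1 m) or (linear speed of roller20 above 0.5 m/s and z of roller20_c in the frame of rack below 0.058 m and x of roller20_c in the frame of rack between -0.03 and 0.03 m and y of roller20_c in the frame of rack between -0.1 and 0.1 m)).
It also fails if it takes over 136 s, if anything falls off the work surface, if the arm or the gripper's body presses on something with over 40 N, if the wrist force passes 120 N, or if a joint passes its speed limit or range.

ROBOT

A 7-joint arm with a two-finger parallel gripper is mounted at the origin on the work surface. World frame = base frame: x ahead of the robot, y to its left, z up, the work surface at z = 0. Lengths are in m, angles in rad, forces in N, time in s.
With the tool pointing down it reaches from about 0.4 to 0.85 m from the base axis. Payload 4.5 kg.
Tool frame: the origin (TCP) lies on the centre line of the jaws, within the pads' length; the fingertips stand 25 mm ahead of it and the grasp point (between the pads) lies 6 mm ahead of it; z points along the fingers, y is the direction in which the jaws open and shut (so a half turn about z gives the same grasp; the last joint's range is limited). The gripper opens to 88 mm and grips with 3 to 60 N. Pads are 18 mm wide; open, the fingers measure 123 mm over their backs; the gripper's body (75 mm by 187 mm) begins 45 mm behind the grasp point.
Start: joints at [1.265, 0.689, -0.195, 1.565, 0.157, 0.902, -0.215], TCP at [0.208, -0.589, 0.264] pointing down, gripper open.
Joint ranges: [-3.01, 3.01], [-0.46, 2.08], [-1.47, 1.51], [0.13, 2.56], [-1, 4.14], [0.04, 2.09], [-2.66, 2.66]. Speed limits (rad/s): [2.57, 2.57, 3.14, 3.14, 3.14, 3.14, 3.14].

INTERFACE

Orientations are given as a unit quaternion [x, y, z, w].
In Python, from plant import r, eyes gives the robot as it stands.
- The arm moves only by the tool servo_tool, never from a script. Its argument "deltas" is a list of rows, each an object of numbers: "dx", "dy", "dz": the shift along the tool's x, y, z in units of 60 mm (1.0 is 60 mm); "ax", "ay", "az": the turn, a rotation vector about the tool's x, y, z in units of 6 degrees (1.0 is 6 degrees); "hand": the finger opening in mm, from 0 to 88.1. A call has 1 to 10 rows; each row is the pose to reach, as a shift and turn from the pose commanded when the call began, along the tool's axes at that moment; what a row does not reach only later rows make up. A row lasts 1/8 s, in which the tool goes at most 62.5 mm and 10.7 degrees, less where a joint would pass 70% of its speed; a pose out of reach is approached as far as the arm can. A call with a gripper value outside its range is refused whole. The fingers move at their own pace and stop on an object; "newtons" is the grip in N (left out, the last holds). Time passes only in rows, so rows that repeat a pose let the fingers close. It gives the time, the measured TCP pose, the force and the opening at its end, in the units of the state.
- r.get_state(): the state, without advancing time (a new reading comes with each control period).
- eyes.snapshot(name): name is "scene" or "top"; returns (picture, depth): 420x560x3 uint8, red, green, blue; 420x560 float32, m along the optical axis (not along the pixel's ray), 0 where there is no reading.
- eyes.camera_model(name): a dict with "fx", "fy", "cx", "cy" (pixels), "pose" (4x4, takes a point from camera to world coordinates). Camera axes: x right, y up, looking along -z (the intrinsics and any distortion apply to the point x, -y, -z); pixel columns grow to the right and rows downward; lengths in m; the calibration is good to about 2 mm. A picture is of the moment at which its call begins. camera_model takes no time and is no camera call.
- r.finish_job(): hands the job in, once; it reports no verdict.
The state is a dict: "clock": time; "q": joint angles; "qd": joint speeds; "joint_torque": joint torques, N m; "tool_pos": TCP position; "eef_rot": TCP orientation; "contact_force": force on the tool from outside, world axes, zero at the start; "moment": the same for the moment, N m; "opening": opening from 0.0 (shut) to 1.0 (fully open).
Only numpy, scipy, OpenCV 4.12 (cv2) and the standard library are available. Lean on these libraries where they do the work, as an engineer would, in place of code of your own. Each camera call takes 0.05 s, during which the arm holds its last target.

## Working session

There is one attempt and no reset: what is moved stays moved. The work goes in short steps, Python scripts to look and compute and a tool call to move; the robot and the scene stay as the last step left them, time stands still between calls to the robot, and variables do not carry over. Pictures are saved under pics/ and viewed, and the job is handed in when it is done.

Besides the shell and the picture viewer there is one more tool, called after "Emit:" by a JSON object that holds its "api" and its "payload". servo_tool: Moves the arm, as the interface text tells. Its arguments: {"type":"object","properties":{"deltas":{"type":"array","items":{"type":"object","properties":{"dx":{"type":"number"},"dy":{"type":"number"},"dz":{"type":"number"},"ax":{"type":"number"},"ay":{"type":"number"},"az":{"type":"number"},"hand":{"type":"number"}}}},"newtons":{"type":"number"}},"required":["deltas"]}

```bash
ls; mkdir -p pics; python3 - <<'E'
from plant import r,eyes
import cv2,numpy as np
s=r.get_state()
for k in s: print(k,np.round(s[k],3))
for n in ("scene","top"):
    p,d=eyes.snapshot(n)
    cv2.imwrite(f"pics/{n}0.png",p[:,:,::-1]); np.save(f"pics/{n}0d.npy",d)
    m=eyes.camera_model(n); print(n,{k:np.round(v,4) for k,v in m.items()})
E
```

```text
pics
clock 0.0
q [ 1.265  0.69  -0.194  1.566  0.157  0.902 -0.215]
qd [-0.001  0.001  0.    -0.     0.001  0.002  0.   ]
joint_torque [-2.0000e-03 -5.2756e+01 -1.2670e+00 -1.5343e+01 -5.3000e-02  7.0000e-03
  0.0000e+00]
tool_pos [ 0.208 -0.589  0.263]
eef_rot [ 0.986  0.169 -0.    -0.001]
contact_force [-0.046  0.964  0.123]
moment [ 0.062 -0.004  0.009]
opening 1.0
scene {'fx': np.float64(394.9664), 'fy': np.float64(394.9664), 'cx': np.float64(281.5795), 'cy': np.float64(208.504), 'pose': array([[-0.1285, -0.8397,  0.5277,  0.9561],
       [ 0.9917, -0.1035,  0.0767,  0.0737],
       [-0.0098,  0.5331,  0.846 ,  0.7   ],
       [ 0.    ,  0.    ,  0.    ,  1.    ]])}
top {'fx': np.float64(465.1787), 'fy': np.float64(465.1787), 'cx': np.float64(278.119), 'cy': np.float64(210.0276), 'pose': array([[ 0.0155,  0.9816, -0.1905,  0.3706],
       [-0.9999,  0.0137, -0.0104,  0.0056],
       [-0.0076,  0.1907,  0.9816,  0.9726],
       [ 0.    ,  0.    ,  0.    ,  1.    ]])}
```

View pics/scene0.png

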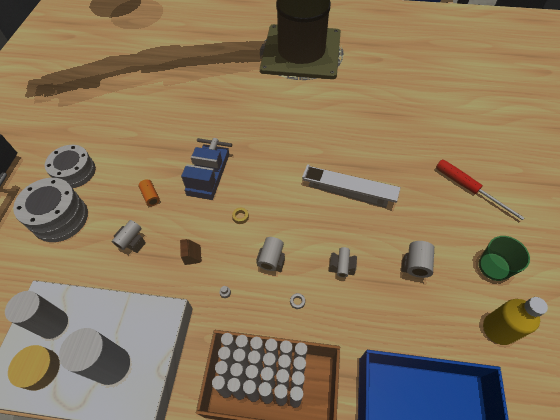

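View pics/top0.png

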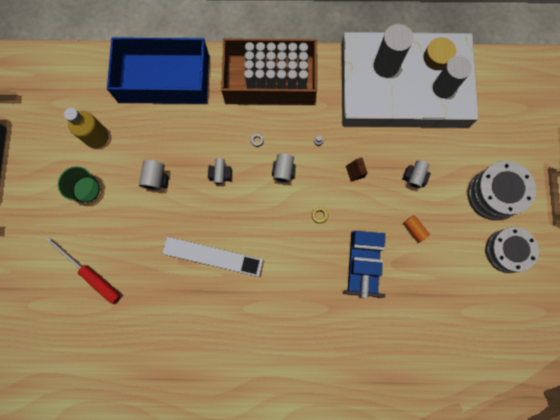

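The two views show the following (top-camera pixels):
- The rack is at (213,257), with its black patch (low end) at (251,265).
- The chock is at (357,169).
- There are four grey rollers in dark V-blocks, at (152,175), (220,172), (284,168) and (418,174).
- An orange cylinder at (417,228) is the decoy.

I'll enlarge these to confirm.

```bash
python3 - <<'E'
import cv2,numpy as np
p=cv2.imread("pics/top0.png"); q=cv2.imread("pics/scene0.png")
def tile(im,c,w=32,h=28,k=6):
    x,y=c; t=im[y-h:y+h,x-w:x+w]; return cv2.resize(t,(250,220),interpolation=cv2.INTER_CUBIC)
T=[tile(p,c) for c in [(152,175),(220,172),(284,168),(418,174),(357,169),(251,263)]]
cv2.imwrite("pics/cropT.png",np.vstack([np.hstack(T[:3]),np.hstack(T[3:])]))
S=[tile(q,c) for c in [(420,260),(343,262),(270,254),(128,236),(190,250),(318,178)]]
cv2.imwrite("pics/cropS.png",np.vstack([np.hstack(S[:3]),np.hstack(S[3:])]))
E
```

```text
(no output)
```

View pics/cropT.png

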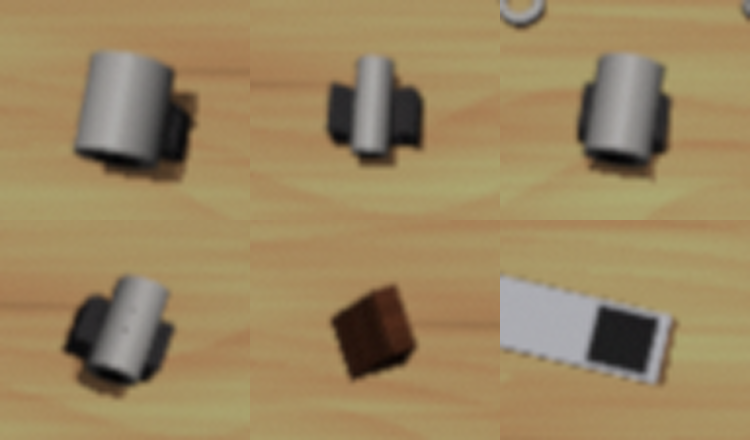

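View pics/cropS.png

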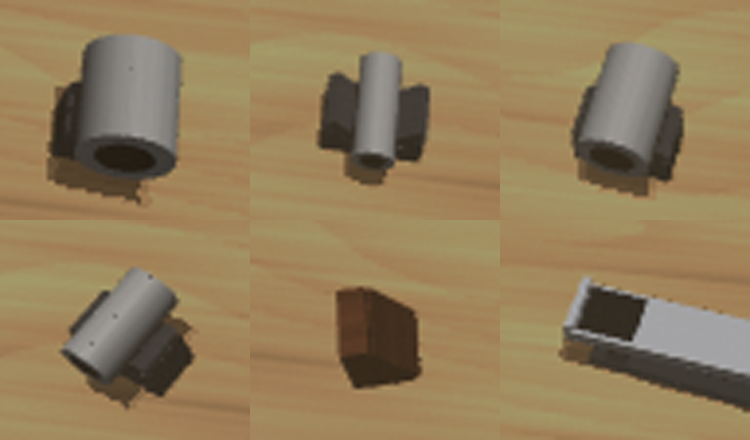

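The crops confirm the six objects. By apparent diameter in the top view, (152,175) is the 44 roller, (284,168) the 36, (418,174) the 28 and (220,172) the 20. Each sits in a dark V-block with a dark bore. The chock at (357,169) and the black patch with its lip at (251,265) are also confirmed. Next I'll measure them.

```bash
cat > h.py <<'E'
import numpy as np,cv2
from plant import r,eyes
def cloud(n,p,d):
    m=eyes.camera_model(n); v,u=np.mgrid[0:p.shape[0],0:p.shape[1]]
    z=d.astype(float)
    c=np.stack([(u-m['cx'])/m['fx']*z,-(v-m['cy'])/m['fy']*z,-z],-1)
    return c@m['pose'][:3,:3].T+m['pose'][:3,3]
def proj(n,P):
    m=eyes.camera_model(n);T=np.linalg.inv(m['pose']);c=T[:3,:3]@np.asarray(P)+T[:3,3]
    return m['cx']+m['fx']*c[0]/-c[2], m['cy']+m['fy']*c[1]/c[2]
def ray(n,u,v,z):
    m=eyes.camera_model(n);c=np.array([(u-m['cx'])/m['fx'],-(v-m['cy'])/m['fy'],-1.])
    w=m['pose'][:3,:3]@c;o=m['pose'][:3,3];return o+w*(z-o[2])/w[2]
def hsv(p): return cv2.cvtColor(p,cv2.COLOR_RGB2HSV)
E
cat > meas.py <<'E'
from h import *
def roller(n,p,W,c,rad=34,zmin=0.028):
    H=hsv(p); m=((H[...,1]<50)&(H[...,2]>70)).astype(np.uint8)
    box=np.zeros_like(m); cv2.circle(box,c,rad,1,-1); m&=box
    k,l,st,_=cv2.connectedComponentsWithStats(m); i=1+np.argmax(st[1:,4]); m=(l==i)
    P=W[m]; P=P[(P[:,2]>zmin)&(P[:,2]<.12)]
    zt=np.percentile(P[:,2],97); S=P[P[:,2]>zt-.004]
    mu=S[:,:2].mean(0); ax=np.linalg.svd(S[:,:2]-mu,full_matrices=False)[2][0]
    if ax[0]<0: ax=-ax
    t=(S[:,:2]-mu)@ax; a,b=np.percentile(t,[.5,99.5]); cen=mu+ax*(a+b)/2
    print(n,c,'N',len(S),'ctr',np.round(cen,4),'ztop',round(zt,4),'len',round(b-a,4),'yaw',round(np.degrees(np.arctan2(ax[1],ax[0])),1))
if __name__=="__main__":
    for n in ("scene","top"):
        p=cv2.imread(f"pics/{n}0.png")[:,:,::-1].copy(); d=np.load(f"pics/{n}0d.npy"); W=cloud(n,p,d)
        C={'top':[(152,175),(284,168),(418,174),(220,172)],'scene':[(420,260),(270,254),(128,236),(343,262)]}[n]
        for c in C: roller(n,p,W,c)
        # table
        v,u={'top':(340,150),'scene':(130,180)}[n]; print('table z',np.median(W[v-5:v+5,u-5:u+5,2]))
        # chock
        cx,cy={'top':(357,169),'scene':(190,250)}[n]
        Z=W[...,2].copy(); m=np.zeros(Z.shape,np.uint8); cv2.circle(m,(cx,cy),22,1,-1); m=(m>0)&(Z>.005)
        zt=np.percentile(Z[m],97); t=m&(Z>zt-.003)
        for nm,mm in (('all',m),('top',t)):
            R=cv2.minAreaRect((W[mm][:,:2]*1000).astype(np.float32)); print('chock',nm,zt,np.round(R[0],1),np.round(R[1],1),round(R[2],1),W[mm][:,:2].mean(0))
            print(np.round(cv2.boxPoints(R),1).tolist())
        # rack
        H=hsv(p); m=((H[...,1]<50)&(H[...,2]>120)).astype(np.uint8)
        rx,ry={'top':(200,254),'scene':(360,187)}[n]
        b=np.zeros_like(m); cv2.circle(b,(rx+8,ry+2),75,1,-1)
        k,l,st,_=cv2.connectedComponentsWithStats(m&b); m=(l==l[ry,rx])
        P=W[m&(W[...,2]>.022)]; R=cv2.minAreaRect((P[:,:2]*1000).astype(np.float32)); print('rack',len(P),np.round(R[0],1),np.round(R[1],1),round(R[2],1),P[:,2].min(),P[:,2].max())
        print(np.round(cv2.boxPoints(R),1).tolist())
        # black patch
        px,py={'top':(251,265),'scene':(315,174)}[n]
        m=(H[...,2]<75).astype(np.uint8); b=np.zeros_like(m); cv2.circle(b,(px,py),16,1,-1)
        m=(m&b)>0; m&=W[...,2]>.018; P=W[m]; R=cv2.minAreaRect((P[:,:2]*1000).astype(np.float32)); print('patch',len(P),np.round(R[0],1),np.round(R[1],1),round(R[2],1),'z',np.median(P[:,2]),P.mean(0))
E
python3 meas.py
```

```text
scene (420, 260) N 341 ctr [0.6226 0.2771] ztop 0.0659 len 0.0516 yaw -5.8
scene (270, 254) N 263 ctr [0.6434 0.0057] ztop 0.0567 len 0.0509 yaw -9.8
scene (128, 236) N 199 ctr [ 0.6356 -0.275 ] ztop 0.0474 len 0.0515 yaw -21.0
scene (343, 262) N 201 ctr [0.6378 0.1403] ztop 0.0373 len 0.0519 yaw -1.4
table z 0.0008663634213610383
chock all 0.03792360773664931 [798.7 -51.7] [400.6  39.3] 33.0 [ 0.65463471 -0.14594988]
[[620.0, -144.3000030517578], [641.2999877929688, -177.1999969482422], [977.4000244140625, 40.79999923706055], [956.0999755859375, 73.69999694824219]]
chock top 0.03792360773664931 [798.8 -51.4] [401.2  23.3] 35.2 [ 0.66218026 -0.14844287]
[[628.2000122070312, -157.5], [641.5999755859375, -176.5], [969.5, 54.70000076293945], [956.0999755859375, 73.69999694824219]]
rack 1111 [677.3  72. ] [192.  523.5] 70.2 0.025450012428812063 0.6999863659871972
[[398.5, 70.30000305175781], [891.0999755859375, -106.9000015258789], [956.0999755859375, 73.69999694824219], [463.5, 250.89999389648438]]
patch 181 [688.8  84.7] [533.2  43.2] 2.3 z 0.02793088541403632 [0.45117688 0.07148856 0.
[... 427 characters left out ...]
370.6000061035156, 5.599999904632568], [646.9000244140625, -197.60000610351562], [682.7999877929688, -148.8000030517578], [406.5, 54.400001525878906]]
chock top 0.038583305248320564 [511.2 -86.1] [ 32.7 334. ] 62.5 [ 0.62893528 -0.14651295]
[[355.5, -23.5], [651.7999877929688, -177.6999969482422], [666.9000244140625, -148.6999969482422], [370.6000061035156, 5.599999904632568]]
rack 1509 [455.7 146.7] [199.7  35.8] 77.8 0.0241894128806589 0.04191065853192688
[[417.1000061035156, 52.79999923706055], [452.1000061035156, 45.29999923706055], [494.29998779296875, 240.5], [459.29998779296875, 248.0]]
patch 205 [417.8  40.3] [111.6  35.3] 54.0 z 0.02798819812433906 [0.43964586 0.07066617 0.03260687]
```

```bash
sed -i "s/W=cloud(n,p,d)$/W=cloud(n,p,d); W[d<.1]=-1/" meas.py
sed -i "s/b=np.zeros_like(m); cv2.circle(b,(rx+8,ry+2),75,1,-1)/b=np.zeros_like(m); cv2.circle(b,(rx+8,ry+2),70,1,-1)/" meas.py
python3 meas.py | grep -v ctr
python3 - <<'E'
from h import *
for n in ("scene","top"):
    p=cv2.imread(f"pics/{n}0.png")[:,:,::-1].copy(); d=np.load(f"pics/{n}0d.npy"); W=cloud(n,p,d); W[d<.1]=-1
    cx,cy={'top':(357,169),'scene':(190,250)}[n]
    if n=='top':
        print(np.round(W[cy-12:cy+14:2,cx-12:cx+14:2,2]*1000).astype(int))
    # patch via ray at known corner later
E
```

```text
table z 0.0008663634213610383
chock all 0.03767436845551165 [ 647.7 -148.9] [37.3 31.9] 16.4 [ 0.65107991 -0.14854023]
[[625.2999877929688, -138.89999389648438], [634.2999877929688, -169.39999389648438], [670.0999755859375, -158.89999389648438], [661.0999755859375, -128.3000030517578]]
chock top 0.03767436845551165 [ 650.  -158.2] [36.3 15.2] 11.1 [ 0.64988702 -0.15766953]
[[630.7000122070312, -154.1999969482422], [633.5999755859375, -169.10000610351562], [669.2999877929688, -162.10000610351562], [666.2999877929688, -147.1999969482422]]
rack 1103 [458.  148.8] [194.4  37.7] 77.8 0.025450012428812063 0.04015781563876397
[[419.1000061035156, 57.79999923706055], [455.8999938964844, 49.79999923706055], [497.0, 239.6999969482422], [460.20001220703125, 247.6999969482422]]
patch 178 [444.6  77.8] [48.9 33.5] 74.7 z 0.027911135678855392 [0.44266725 0.07145109 0.02752634]
table z 0.00041671965243689213
chock all 0.038322913325470664 [ 641.  -158.4] [65.  45.7] 63.5 [ 0.643662   -0.14930565]
[[606.0, -177.1999969482422], [646.9000244140625, -197.60000610351562], [676.0, -139.5], [635.099975585
[... 424 characters left out ...]
94.29998779296875, 240.5], [459.29998779296875, 248.0]]
patch 204 [439.9  71. ] [29.9 27.3] 77.1 z 0.02796849405402535 [0.43998417 0.07098535 0.02799901]
[[ 1  1 -1 -2 -2  1 -3  1  0  0 -1  0  2]
 [ 0 -3  0  1  1 -2 36 36 38 -1  2  2  3]
 [ 1  3 -1  0 26 35 33 35 38 37 -1 -1  3]
 [ 0 -2  2 22 26 33 37 34 35 38  0  2  2]
 [ 2 11 15 17 24 25 32 34 38 35  3  2  2]
 [ 2  4 11 16 20 26 31 38 36 39 38  0 -1]
 [ 2 10  9 14 20 26 28 34 36 38 36 -1  0]
 [ 0  0  8 14 22 24 29 33 35 36 35  1 -1]
 [-1  2  7 14 17 24 28 33 36 39 36 36  1]
 [-1  3  6 10 15 19 26 32 32 32 28  0 -1]
 [ 2 -1 -2  8 15 19 24 23 19 15  5  1  2]
 [ 2 -4  1  7 12 15  8  3 -1  2 -1  1  1]
 [-1  2 -2  3  4 -3 -1  2  2  0  1 -1  0]]
```

```bash
cat >> h.py <<'E'
from scipy.spatial.transform import Rotation as R
O=np.array([.4570,.1470]); RY=-12.2   # rack origin, yaw deg
yd=lambda a:np.array([-np.sin(np.radians(a)),np.cos(np.radians(a))])
xd=lambda a:np.array([np.cos(np.radians(a)),np.sin(np.radians(a))])
def rackpt(y,x=0): return O+y*yd(RY)+x*xd(RY)
def inrack(P): d=np.asarray(P)[:2]-O; return d@xd(RY),d@yd(RY)
def go(xy,zg,yaw):
    """tool-frame delta (call units) from now to grasp point xy,zg with tool y along yaw (deg, mod 180), pointing down"""
    s=r.get_state(); Q=R.from_quat(s['eef_rot']); ty=Q.as_matrix()[:,1]
    cur=np.degrees(np.arctan2(ty[1],ty[0])); d=(yaw-cur+90)%180-90
    c=np.cos(np.radians(cur+d)); sn=np.sin(np.radians(cur+d))
    Y=np.array([c,sn,0]); Z=np.array([0,0,-1.]); T=R.from_matrix(np.stack([np.cross(Y,Z),Y,Z],1))
    p=np.array([xy[0],xy[1],zg+.006]); dp=Q.inv().apply(p-s['tool_pos'])/.06
    a=np.degrees((Q.inv()*T).as_rotvec())/6
    print('t',round(float(s['clock']),2),'tcp',np.round(s['tool_pos'],4),'F',np.round(s['contact_force'],1),'open',round(float(s['opening'])*88.1,1),'d',np.round(dp,3),'a',np.round(a,3))
E
python3 - <<'E'
from h import *
go((.648,-.154),.12,15.5)
for n in ["top"]:
    d=np.load("pics/top0d.npy");W=cloud("top",np.zeros((420,560,3)),d)
    for u,v in [(360,110),(360,262),(365,290),(505,190),(512,245),(395,40),(320,210),(258,140),(100,130),(80,185)]: print((u,v),np.round(W[v,u],3))
E
```

```text
t 0.1 tcp [ 0.2081 -0.5888  0.263 ] F [-0.3 -1.1 -0.5] open 88.2 d [ 9.329 -4.384  2.289] a [-1.3000e-02 -1.0000e-02 -1.4338e+01]
(360, 110) [ 0.767 -0.154  0.048]
(360, 262) [ 0.447 -0.146  0.06 ]
(365, 290) [ 0.393 -0.158  0.043]
(505, 190) [ 0.593 -0.435  0.068]
(512, 245) [ 0.486 -0.453  0.044]
(395, 40) [ 0.861 -0.204  0.162]
(320, 210) [ 0.558 -0.072  0.012]
(258, 140) [0.715 0.062 0.002]
(100, 130) [0.715 0.391 0.052]
(80, 185) [0.607 0.442 0.005]
```

Emit:
{"api": "servo_tool", "payload": {"deltas": [{"dx":0.9,"dy":-0.4,"dz":0.0,"az":-1.4},{"dx":1.8,"dy":-0.8,"dz":0.2,"az":-2.9},{"dx":2.8,"dy":-1.3,"dz":0.4,"az":-4.3},{"dx":3.7,"dy":-1.7,"dz":0.7,"az":-5.7},{"dx":4.6,"dy":-2.2,"dz":1.0,"az":-7.2},{"dx":5.5,"dy":-2.6,"dz":1.3,"az":-8.6},{"dx":6.5,"dy":-3.1,"dz":1.6,"az":-10.0},{"dx":7.5,"dy":-3.5,"dz":1.9,"az":-11.5},{"dx":8.4,"dy":-3.9,"dz":2.1,"az":-12.9},{"dx":9.33,"dy":-4.38,"dz":2.29,"az":-14.34}]}}

```text
schema error: expected keys dx, dy, dz, ax, ay, az, hand
```

Emit:
{"api": "servo_tool", "payload": {"deltas": [{"dz":0},{"dz":0}]}}

```text
schema error: expected keys dx, dy, dz, ax, ay, az, hand
```

```bash
python3 - <<'E'
from h import *
go((.648,-.154),.025,15.5)
print(np.round(r.get_state()['q'],2))
p,d=eyes.snapshot('scene'); cv2.imwrite('pics/s1.png',p[:,:,::-1])
p,d=eyes.snapshot('top'); cv2.imwrite('pics/t1.png',p[:,:,::-1])
E
```

```text
t 0.1 tcp [ 0.2081 -0.5888  0.263 ] F [-0.3 -1.1 -0.5] open 88.2 d [ 9.329 -4.382  3.873] a [-1.3000e-02 -1.0000e-02 -1.4338e+01]
[ 1.26  0.69 -0.19  1.57  0.16  0.9  -0.22]
```

View pics/s1.png

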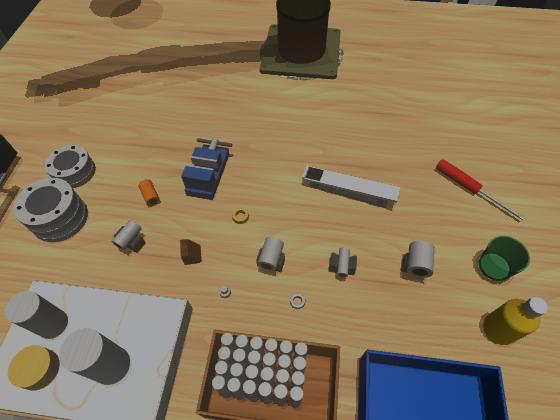

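Emit:
{"api": "servo_tool", "payload": {"deltas": [{"dx":0.9,"dy":-0.4,"dz":0,"ax":0,"ay":0,"az":-1.4,"hand":88},{"dx":1.8,"dy":-0.8,"dz":0.2,"ax":0,"ay":0,"az":-2.9,"hand":88},{"dx":2.8,"dy":-1.3,"dz":0.4,"ax":0,"ay":0,"az":-4.3,"hand":88},{"dx":3.7,"dy":-1.7,"dz":0.7,"ax":0,"ay":0,"az":-5.7,"hand":88},{"dx":4.6,"dy":-2.2,"dz":1.0,"ax":0,"ay":0,"az":-7.2,"hand":88},{"dx":5.5,"dy":-2.6,"dz":1.3,"ax":0,"ay":0,"az":-8.6,"hand":88},{"dx":6.5,"dy":-3.1,"dz":1.6,"ax":0,"ay":0,"az":-10.0,"hand":88},{"dx":7.5,"dy":-3.5,"dz":1.9,"ax":0,"ay":0,"az":-11.5,"hand":88},{"dx":8.4,"dy":-3.9,"dz":2.1,"ax":0,"ay":0,"az":-12.9,"hand":88},{"dx":9.33,"dy":-4.38,"dz":2.29,"ax":0,"ay":0,"az":-14.34,"hand":88}], "newtons": 30}}

```text
clock: 1.45
tool_pos: [0.6385, -0.1656, 0.1286]
eef_rot: [0.604, 0.797, -0.0, 0.0]
contact_force: [1.0, 0.6, -0.7]
opening: 0.994
```

Emit:
{"api": "servo_tool", "payload": {"deltas": [{"dx":0,"dy":0,"dz":0,"ax":0,"ay":0,"az":0,"hand":75},{"dx":0,"dy":0,"dz":0,"ax":0,"ay":0,"az":0,"hand":75}]}}

```text
clock: 1.7
tool_pos: [0.6366, -0.1673, 0.1289]
eef_rot: [0.606, 0.796, -0.001, -0.0]
contact_force: [-0.3, -0.6, 0.4]
opening: 0.849
```

```bash
python3 - <<'E'
from h import *
go((.648,-.154),.025,15.5)
print(np.round(r.get_state()['q'],2))
p,d=eyes.snapshot('scene'); cv2.imwrite('pics/s1.png',p[:,:,::-1])
E
```

```text
t 1.7 tcp [ 0.6366 -0.1673  0.1289] F [-0.3 -0.6  0.4] open 74.8 d [0.165 0.245 1.631] a [-0.016  0.006 -0.006]
[ 0.43  0.93 -0.47  1.55  0.54  0.79  0.01]
```

View pics/s1.png

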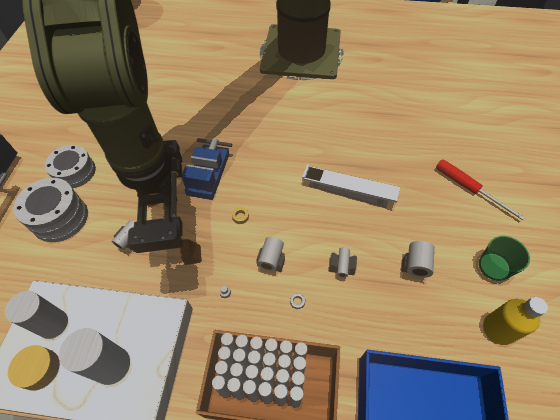

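The picture shows the gripper hovering near the chock at (150,235), about 20 mm short of its target. I'll correct that and then descend.

Emit:
{"api": "servo_tool", "payload": {"deltas": [{"dx":0.165,"dy":0.245,"dz":0.3,"ax":0,"ay":0,"az":0,"hand":70},{"dx":0.165,"dy":0.245,"dz":0.7,"ax":0,"ay":0,"az":0,"hand":65},{"dx":0.165,"dy":0.245,"dz":1.1,"ax":0,"ay":0,"az":0,"hand":60},{"dx":0.165,"dy":0.245,"dz":1.4,"ax":0,"ay":0,"az":0,"hand":60},{"dx":0.165,"dy":0.245,"dz":1.63,"ax":0,"ay":0,"az":0,"hand":60},{"dx":0.165,"dy":0.245,"dz":1.63,"ax":0,"ay":0,"az":0,"hand":60}]}}

```text
clock: 2.5
tool_pos: [0.6482, -0.1531, 0.0305]
eef_rot: [0.605, 0.796, -0.0, -0.001]
contact_force: [0.3, -0.8, 0.3]
opening: 0.682
```

```bash
python3 - <<'E'
from h import *
go((.648,-.154),.025,15.5)
p,d=eyes.snapshot('scene'); cv2.imwrite('pics/s2.png',cv2.resize(p[190:310,110:270,::-1],(800,600)))
E
```

```text
t 2.5 tcp [ 0.6482 -0.1531  0.0305] F [ 0.3 -0.8  0.3] open 60.1 d [-0.014 -0.007 -0.009] a [-0.016 -0.006  0.001]
```

View pics/s2.png

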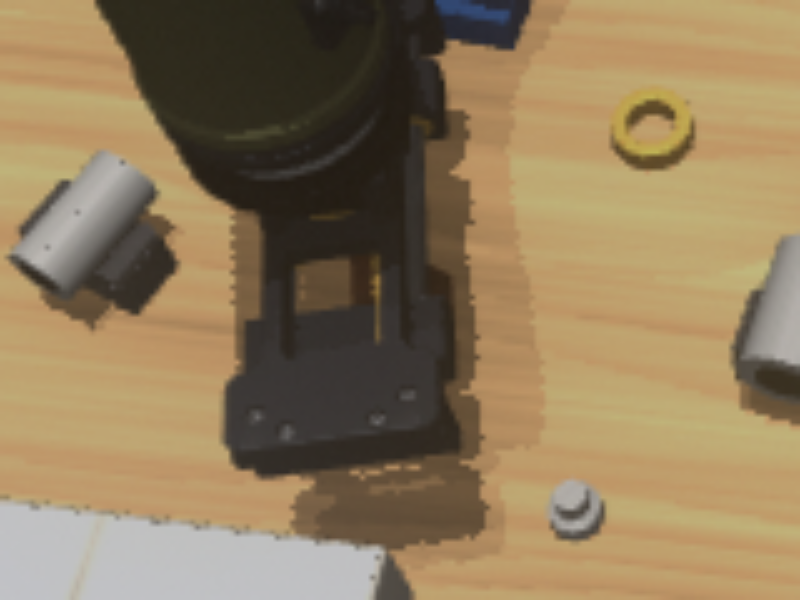

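Emit:
{"api": "servo_tool", "payload": {"deltas": [{"dx":0,"dy":0,"dz":0,"ax":0,"ay":0,"az":0,"hand":44},{"dx":0,"dy":0,"dz":0,"ax":0,"ay":0,"az":0,"hand":38},{"dx":0,"dy":0,"dz":0,"ax":0,"ay":0,"az":0,"hand":30},{"dx":0,"dy":0,"dz":0,"ax":0,"ay":0,"az":0,"hand":30},{"dx":0,"dy":0,"dz":0,"ax":0,"ay":0,"az":0,"hand":30}], "newtons": 25}}

```text
clock: 3.18
tool_pos: [0.6492, -0.1532, 0.0322]
eef_rot: [0.605, 0.796, 0.0, 0.0]
contact_force: [-1.0, -0.5, 5.3]
opening: 0.406
```

Emit:
{"api": "servo_tool", "payload": {"deltas": [{"dx":0,"dy":0,"dz":-0.3,"ax":0,"ay":0,"az":0,"hand":30},{"dx":0,"dy":0,"dz":-0.8,"ax":0,"ay":0,"az":0,"hand":30},{"dx":0,"dy":0,"dz":-1.5,"ax":0,"ay":0,"az":0,"hand":30},{"dx":0,"dy":0,"dz":-2.0,"ax":0,"ay":0,"az":0,"hand":30},{"dx":0,"dy":0,"dz":-2.0,"ax":0,"ay":0,"az":0,"hand":30}]}}

```text
clock: 3.8
tool_pos: [0.6504, -0.1531, 0.1546]
eef_rot: [0.605, 0.796, 0.001, 0.002]
contact_force: [0.1, -0.9, -1.7]
opening: 0.407
```

```bash
python3 - <<'E'
from h import *
print(rackpt(-.076))
go(rackpt(-.076-.006),.12,-12.2)
p,d=eyes.snapshot('scene'); cv2.imwrite('pics/s3.png',cv2.resize(p[170:320,70:270,::-1],(800,600)))
E
```

```text
[0.44093932 0.07271639]
t 3.8 tcp [ 0.6504 -0.1531  0.1546] F [ 0.1 -0.9 -1.7] open 35.9 d [ 4.472 -2.407  0.456] a [0.051 0.006 4.617]
```

View pics/s3.png

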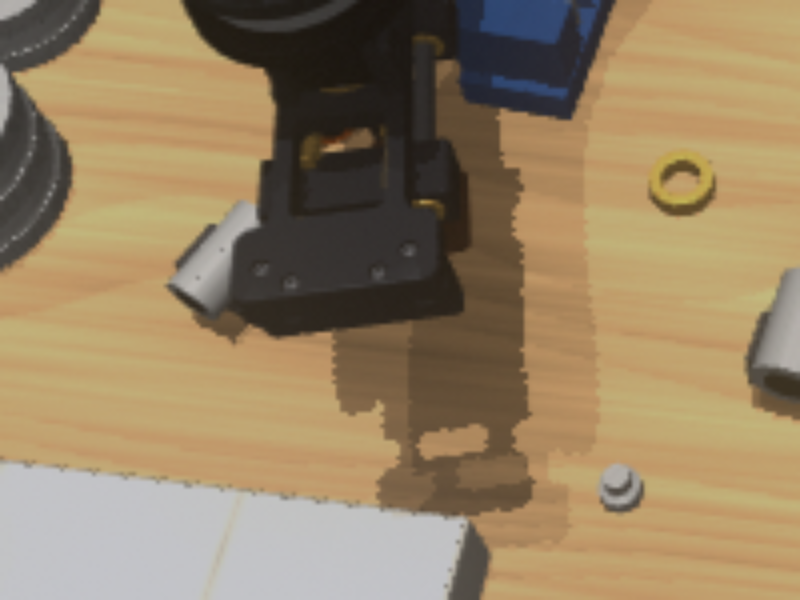

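Opening is 35.9 mm, which is the chock's width, and its spot on the table is now bare, so it is held. Next I'll carry it over the patch.

Emit:
{"api": "servo_tool", "payload": {"deltas": [{"dx":0.5,"dy":-0.3,"dz":0.1,"ax":0,"ay":0,"az":0.5,"hand":30},{"dx":1.1,"dy":-0.6,"dz":0.2,"ax":0,"ay":0,"az":1.2,"hand":30},{"dx":1.7,"dy":-0.9,"dz":0.3,"ax":0,"ay":0,"az":1.9,"hand":30},{"dx":2.3,"dy":-1.25,"dz":0.3,"ax":0,"ay":0,"az":2.5,"hand":30},{"dx":2.9,"dy":-1.6,"dz":0.3,"ax":0,"ay":0,"az":3.1,"hand":30},{"dx":3.5,"dy":-1.9,"dz":0.3,"ax":0,"ay":0,"az":3.7,"hand":30},{"dx":4.0,"dy":-2.15,"dz":0.3,"ax":0,"ay":0,"az":4.2,"hand":30},{"dx":4.4,"dy":-2.35,"dz":0.3,"ax":0,"ay":0,"az":4.6,"hand":30},{"dx":4.47,"dy":-2.41,"dz":0.3,"ax":0,"ay":0,"az":4.62,"hand":30},{"dx":4.47,"dy":-2.41,"dz":0.3,"ax":0,"ay":0,"az":4.62,"hand":30}]}}

```text
clock: 5.1
tool_pos: [0.4376, 0.0661, 0.1331]
eef_rot: [0.778, 0.628, -0.001, 0.0]
contact_force: [0.1, -0.3, -1.3]
opening: 0.408
```

Emit:
{"api": "servo_tool", "payload": {"deltas": [{"dx":0,"dy":0,"dz":0,"ax":0,"ay":0.3,"az":0,"hand":30},{"dx":0,"dy":0,"dz":0,"ax":0,"ay":0.57,"az":0,"hand":30},{"dx":0,"dy":0,"dz":0,"ax":0,"ay":0.57,"az":0,"hand":30}]}}

```text
clock: 5.48
tool_pos: [0.4378, 0.0651, 0.1335]
eef_rot: [0.779, 0.626, 0.023, -0.019]
contact_force: [-0.6, -0.5, -0.7]
opening: 0.407
```

```bash
python3 - <<'E'
from h import *
go(rackpt(-.076-.006),.0545,-12.2)
s=r.get_state(); print(inrack(s['tool_pos']), np.round(R.from_quat(s['eef_rot']).as_matrix(),3))
p,d=eyes.snapshot('scene'); cv2.imwrite('pics/s4.png',cv2.resize(p[90:240,240,][:0] if 0 else p[60:240,210:450,::-1],(800,600)))
p,d=eyes.snapshot('top'); cv2.imwrite('pics/t4.png',cv2.resize(p[180:330,150:350,::-1],(800,600)))
E
```

```text
t 5.47 tcp [0.4378 0.0651 0.1335] F [-0.6 -0.5 -0.7] open 35.9 d [-0.037  0.025  1.217] a [-0.002 -0.572 -0.031]
(np.float64(-0.001464579697950009), np.float64(-0.0841360764536739)) [[ 0.214  0.977  0.013]
 [ 0.975 -0.215  0.059]
 [ 0.06  -0.    -0.998]]
```

View pics/s4.png

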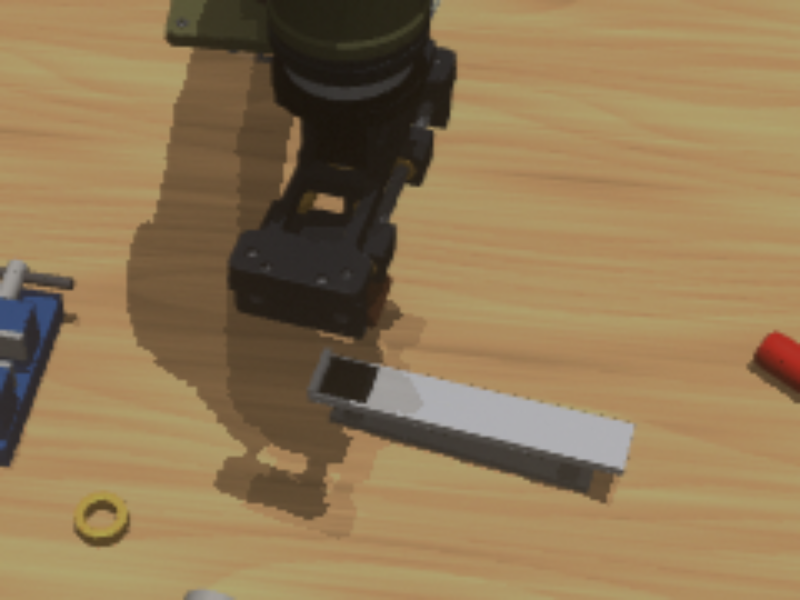

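View pics/t4.png

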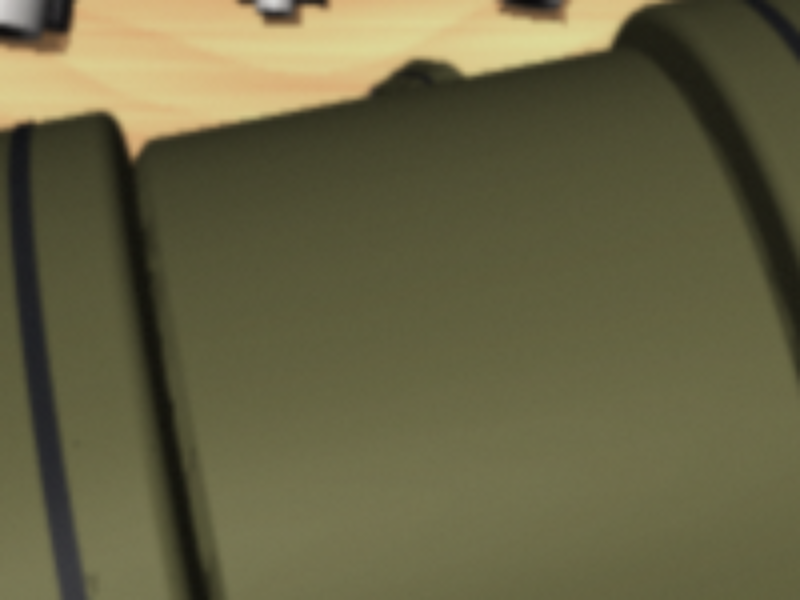

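Emit:
{"api": "servo_tool", "payload": {"deltas": [{"dx":-0.04,"dy":0.025,"dz":0.3,"ax":0,"ay":0,"az":0,"hand":30},{"dx":-0.04,"dy":0.025,"dz":0.6,"ax":0,"ay":0,"az":0,"hand":30},{"dx":-0.04,"dy":0.025,"dz":0.85,"ax":0,"ay":0,"az":0,"hand":30},{"dx":-0.04,"dy":0.025,"dz":1.0,"ax":0,"ay":0,"az":0,"hand":30},{"dx":-0.04,"dy":0.025,"dz":1.1,"ax":0,"ay":0,"az":0,"hand":30},{"dx":-0.04,"dy":0.025,"dz":1.15,"ax":0,"ay":0,"az":0,"hand":30},{"dx":-0.04,"dy":0.025,"dz":1.15,"ax":0,"ay":0,"az":0,"hand":30}]}}

```text
clock: 6.45
tool_pos: [0.4403, 0.0682, 0.0648]
eef_rot: [0.778, 0.628, 0.023, -0.019]
contact_force: [0.1, 1.2, -1.0]
opening: 0.409
```

```bash
python3 - <<'E'
from h import *
go(rackpt(-.082),.0545,-12.2)
s=r.get_state(); print(inrack(s['tool_pos']))
p,d=eyes.snapshot('scene'); cv2.imwrite('pics/s5.png',cv2.resize(p[90:240,240:440,::-1],(800,600)))
E
```

```text
t 6.45 tcp [0.4403 0.0682 0.0648] F [ 0.1  1.2 -1. ] open 36.0 d [-0.028 -0.005  0.07 ] a [ 0.002 -0.566  0.003]
(np.float64(0.0003140883410030247), np.float64(-0.08058586905868334))
```

View pics/s5.png

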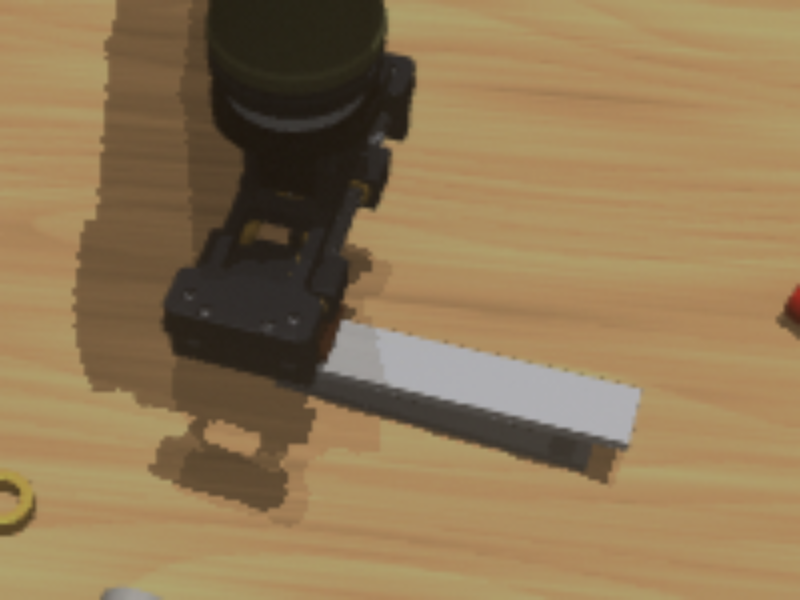

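Emit:
{"api": "servo_tool", "payload": {"deltas": [{"dx":-0.02,"dy":0,"dz":0.03,"ax":0,"ay":0,"az":0,"hand":30},{"dx":-0.02,"dy":0,"dz":0.05,"ax":0,"ay":0,"az":0,"hand":30},{"dx":-0.02,"dy":0,"dz":0.07,"ax":0,"ay":0,"az":0,"hand":30},{"dx":-0.02,"dy":0,"dz":0.08,"ax":0,"ay":0,"az":0,"hand":30},{"dx":-0.02,"dy":0,"dz":0.08,"ax":0,"ay":0,"az":0,"hand":30}]}}

```text
clock: 7.12
tool_pos: [0.4397, 0.0669, 0.0601]
eef_rot: [0.778, 0.628, 0.023, -0.019]
contact_force: [0.4, 0.3, -0.8]
opening: 0.408
```

```bash
python3 - <<'E'
from h import *
go(rackpt(-.082),.0545,-12.2)
s=r.get_state(); print(inrack(s['tool_pos']),s['moment'])
E
```

```text
t 7.12 tcp [0.4397 0.0669 0.0601] F [ 0.4  0.3 -0.8] open 35.9 d [-0.001 -0.    -0.006] a [-0.004 -0.563 -0.002]
(np.float64(5.296432183260823e-06), np.float64(-0.08189967127230578)) [-0.12566921 -0.00757874  0.0256482 ]
```

No contact yet, so I'll go on in small steps.

Emit:
{"api": "servo_tool", "payload": {"deltas": [{"dx":0,"dy":0,"dz":0.02,"ax":0,"ay":0,"az":0,"hand":30},{"dx":0,"dy":0,"dz":0.03,"ax":0,"ay":0,"az":0,"hand":30},{"dx":0,"dy":0,"dz":0.03,"ax":0,"ay":0,"az":0,"hand":30}]}}

```text
clock: 7.5
tool_pos: [0.4397, 0.067, 0.0592]
eef_rot: [0.778, 0.628, 0.023, -0.018]
contact_force: [-1.0, -1.2, 10.0]
opening: 0.406
```

Contact at TCP z = 0.0592, where 0.0596 was expected. I'll release and lift.

Emit:
{"api": "servo_tool", "payload": {"deltas": [{"dx":0,"dy":0,"dz":-0.01,"ax":0,"ay":0,"az":0,"hand":38},{"dx":0,"dy":0,"dz":-0.01,"ax":0,"ay":0,"az":0,"hand":42},{"dx":0,"dy":0,"dz":-0.01,"ax":0,"ay":0,"az":0,"hand":50},{"dx":0,"dy":0,"dz":-0.01,"ax":0,"ay":0,"az":0,"hand":58},{"dx":0,"dy":0,"dz":-0.3,"ax":0,"ay":0,"az":0,"hand":64},{"dx":0,"dy":0,"dz":-0.7,"ax":0,"ay":0,"az":0,"hand":64},{"dx":0,"dy":0,"dz":-1.3,"ax":0,"ay":0,"az":0,"hand":70},{"dx":0,"dy":0,"dz":-1.5,"ax":0,"ay":0,"az":0,"hand":80}]}}

```text
clock: 8.5
tool_pos: [0.4389, 0.0617, 0.1497]
eef_rot: [0.778, 0.627, 0.024, -0.018]
contact_force: [0.5, 0.1, -0.3]
opening: 0.884
```

```bash
python3 - <<'E'
from h import *
go((.6216,.2772),.12,-6.1)
p,d=eyes.snapshot('scene'); cv2.imwrite('pics/s6.png',cv2.resize(p[90:240,240:440,::-1],(800,600)))
E
```

```text
t 8.5 tcp [0.4389 0.0617 0.1497] F [ 0.5  0.1 -0.3] open 77.9 d [4.125 2.212 0.647] a [ 0.041 -0.573 -1.026]
```

View pics/s6.png

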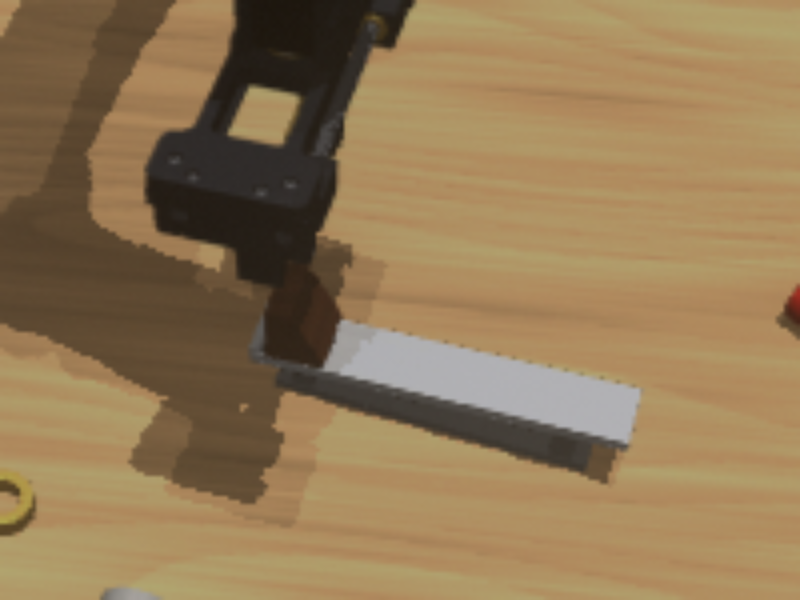

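The chock is seated on the patch at crop (300,320), with its slanted face up-slope. On to roller 44.

Emit:
{"api": "servo_tool", "payload": {"deltas": [{"dx":0.5,"dy":0.25,"dz":-0.1,"ax":0,"ay":-0.2,"az":-0.2,"hand":86},{"dx":1.2,"dy":0.6,"dz":0.1,"ax":0,"ay":-0.4,"az":-0.4,"hand":86},{"dx":1.9,"dy":1.0,"dz":0.3,"ax":0,"ay":-0.57,"az":-0.6,"hand":80},{"dx":2.6,"dy":1.4,"dz":0.4,"ax":0,"ay":-0.57,"az":-0.8,"hand":80},{"dx":3.3,"dy":1.75,"dz":0.5,"ax":0,"ay":-0.57,"az":-1.0,"hand":80},{"dx":3.8,"dy":2.0,"dz":0.6,"ax":0,"ay":-0.57,"az":-1.03,"hand":80},{"dx":4.12,"dy":2.2,"dz":0.65,"ax":0,"ay":-0.57,"az":-1.03,"hand":80},{"dx":4.12,"dy":2.21,"dz":0.65,"ax":0,"ay":-0.57,"az":-1.03,"hand":80},{"dx":4.12,"dy":2.21,"dz":0.65,"ax":0,"ay":-0.57,"az":-1.03,"hand":80}]}}

```text
clock: 9.68
tool_pos: [0.6201, 0.2761, 0.123]
eef_rot: [0.743, 0.669, -0.001, 0.002]
contact_force: [-0.6, -0.0, 0.4]
opening: 0.907
```

```bash
python3 - <<'E'
from h import *
go((.6216,.2772),.0445,-6.1)
for n in ('scene','top'):
    p,d=eyes.snapshot(n); cv2.imwrite(f'pics/{n}7.png',p[:,:,::-1])
    W=cloud(n,p,d); H=hsv(p)
    u,v=map(int,proj(n,[*rackpt(-.078),.06])); print(n,u,v)
    Z=W[...,2]; m=np.zeros(Z.shape,np.uint8); cv2.circle(m,(u,v),25,1,-1); m=(m>0)&(d>.1)&(Z>.053)&(Z<.08); 
    P=W[m]; print(len(P),np.percentile(P[:,2],97), inrack(P.mean(0)))
    t=m&(Z>np.percentile(P[:,2],97)-.0045); q=np.array([inrack(x) for x in W[t]]); Rr=cv2.minAreaRect((q*1000).astype(np.float32)); print('flat top centre expect y~-.088:',q.mean(0),Rr)
cs=cv2.imread('pics/scene7.png')[190:340,340:540]; ct=cv2.imread('pics/top7.png')[190:300,140:320]
cv2.imwrite('pics/c7.png',np.hstack([cv2.resize(cs,(400,300)),cv2.resize(ct,(400,300))]))
E
```

```text
t 9.68 tcp [0.6201 0.2761 0.123 ] F [-0.6 -0.   0.4] open 79.9 d [0.025 0.02  1.208] a [0.018 0.03  0.012]
scene 315 163
172 0.0652007196565121 (np.float64(0.003158156875561588), np.float64(-0.08334422271603438))
flat top centre expect y~-.088: [ 0.00174554 -0.08621951] ((1.2392330169677734, -85.56362915039062), (38.178749084472656, 16.865373611450195), 1.2828011512756348)
top 248 263Traceback (most recent call last):
  File "<stdin>", line 8, in <module>
    return _quantile_unchecked(
        a, q, axis, out, overwrite_input, method, keepdims, weights)
    return _ureduce(a,
                    func=_quantile_ureduce_func,
    ...<5 lines>...
                    overwrite_input=overwrite_input,
                    method=method)
    r = func(a, **kwargs)
    result = _quantile(arr,
                       quantiles=q,
    ...<2 lines>...
                       out=out,
                       weights=wgt)
    slices_having_nans = np.isnan(arr[-1, ...])
                                  ~~~^^^^^^^^^
IndexError: index -1 is out of bounds for axis 0 with size 0
```

Emit:
{"api": "servo_tool", "payload": {"deltas": [{"dx":0.025,"dy":0.02,"dz":0.3,"ax":0,"ay":0,"az":0,"hand":80},{"dx":0.025,"dy":0.02,"dz":0.6,"ax":0,"ay":0,"az":0,"hand":80},{"dx":0.025,"dy":0.02,"dz":0.9,"ax":0,"ay":0,"az":0,"hand":80},{"dx":0.025,"dy":0.02,"dz":1.1,"ax":0,"ay":0,"az":0,"hand":76},{"dx":0.025,"dy":0.02,"dz":1.2,"ax":0,"ay":0,"az":0,"hand":74},{"dx":0.025,"dy":0.02,"dz":1.2,"ax":0,"ay":0,"az":0,"hand":70}]}}

```text
clock: 10.52
tool_pos: [0.6223, 0.2786, 0.0514]
eef_rot: [0.743, 0.669, 0.0, 0.001]
contact_force: [0.0, 0.3, -0.1]
opening: 0.792
```

```bash
python3 - <<'E'
from h import *
go((.6216,.2772),.0445,-6.1)
for n in ('scene','top'):
    p,d=eyes.snapshot(n); cv2.imwrite(f'pics/{n}8.png',p[:,:,::-1])
cs=cv2.imread('pics/scene8.png')[190:340,340:540]; ct=cv2.imread('pics/top8.png')[100:250,60:260]
cv2.imwrite('pics/c8.png',np.hstack([cv2.resize(cs,(400,300)),cv2.resize(ct,(400,300))]))
E
```

```text
t 10.53 tcp [0.6223 0.2786 0.0514] F [ 0.   0.3 -0.1] open 69.7 d [-0.024 -0.009  0.015] a [0.023 0.01  0.013]
```

View pics/c8.png

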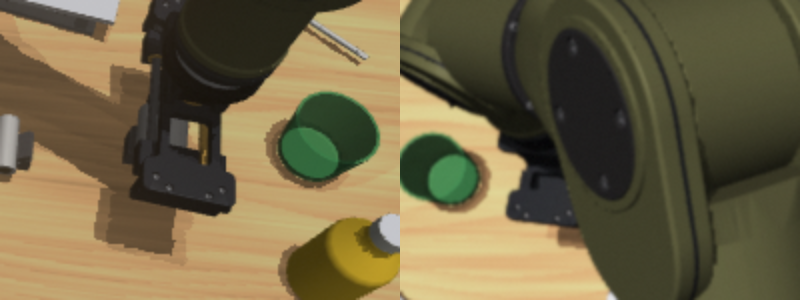

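The roller shows between the fingers at crop (178,132). I'll close on it.

Emit:
{"api": "servo_tool", "payload": {"deltas": [{"dx":-0.02,"dy":0,"dz":0.015,"ax":0,"ay":0,"az":0,"hand":62},{"dx":-0.02,"dy":0,"dz":0.015,"ax":0,"ay":0,"az":0,"hand":56},{"dx":-0.02,"dy":0,"dz":0.015,"ax":0,"ay":0,"az":0,"hand":52},{"dx":-0.02,"dy":0,"dz":0.015,"ax":0,"ay":0,"az":0,"hand":46},{"dx":-0.02,"dy":0,"dz":0.015,"ax":0,"ay":0,"az":0,"hand":46}], "newtons": 30}}

```text
clock: 11.25
tool_pos: [0.6223, 0.2773, 0.051]
eef_rot: [0.743, 0.669, 0.001, 0.001]
contact_force: [0.3, -1.8, 2.4]
opening: 0.588
```

```bash
python3 - <<'E'
from h import *
go((.6216,.2772),.15,-6.1)
E
```

```text
t 11.25 tcp [0.6223 0.2773 0.051 ] F [ 0.3 -1.8  2.4] open 51.8 d [-0.004 -0.006 -1.749] a [0.027 0.01  0.01 ]
```

Emit:
{"api": "servo_tool", "payload": {"deltas": [{"dx":0,"dy":0,"dz":-0.1,"ax":0,"ay":0,"az":0,"hand":46},{"dx":0,"dy":0,"dz":-0.4,"ax":0,"ay":0,"az":0,"hand":46},{"dx":0,"dy":0,"dz":-0.9,"ax":0,"ay":0,"az":0,"hand":46},{"dx":0,"dy":0,"dz":-1.4,"ax":0,"ay":0,"az":0,"hand":46},{"dx":0,"dy":0,"dz":-1.7,"ax":0,"ay":0,"az":0,"hand":46},{"dx":0,"dy":0,"dz":-1.7,"ax":0,"ay":0,"az":0,"hand":46}]}}

```text
clock: 12.0
tool_pos: [0.6227, 0.278, 0.1547]
eef_rot: [0.743, 0.669, 0.002, 0.002]
contact_force: [0.7, 0.2, -2.2]
opening: 0.589
```

```bash
python3 - <<'E'
from h import *
go(rackpt(-.043),.11,-12.2)
for n in ('scene','top'):
    p,d=eyes.snapshot(n); cv2.imwrite(f'pics/{n}9.png',p[:,:,::-1])
cs=cv2.imread('pics/scene9.png')[170:320,340:540]; ct=cv2.imread('pics/top9.png')[180:330,150:350]
cv2.imwrite('pics/c9.png',np.hstack([cv2.resize(cs,(400,300)),cv2.resize(ct,(400,300))]))
E
```

```text
t 12.0 tcp [0.6227 0.278  0.1547] F [ 0.7  0.2 -2.2] open 51.9 d [-3.176 -2.597  0.628] a [ 0.05  -0.011  1.027]
```

View pics/c9.png

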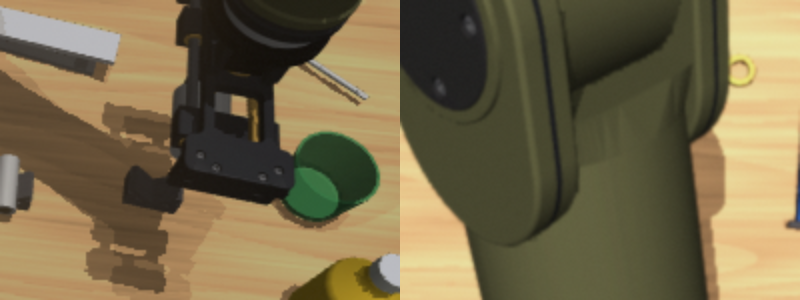

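The V-block at crop (155,185) is empty and the roller is between the fingers. Next I'll carry it to the rack.

Emit:
{"api": "servo_tool", "payload": {"deltas": [{"dx":-0.4,"dy":-0.3,"dz":0,"ax":0,"ay":0,"az":0.1,"hand":46},{"dx":-1.0,"dy":-0.8,"dz":0.1,"ax":0,"ay":0,"az":0.3,"hand":46},{"dx":-1.6,"dy":-1.3,"dz":0.2,"ax":0,"ay":0,"az":0.5,"hand":46},{"dx":-2.1,"dy":-1.75,"dz":0.3,"ax":0,"ay":0,"az":0.7,"hand":46},{"dx":-2.6,"dy":-2.15,"dz":0.4,"ax":0,"ay":0,"az":0.9,"hand":46},{"dx":-3.0,"dy":-2.45,"dz":0.5,"ax":0,"ay":0,"az":1.03,"hand":46},{"dx":-3.17,"dy":-2.59,"dz":0.6,"ax":0,"ay":0,"az":1.03,"hand":46},{"dx":-3.18,"dy":-2.6,"dz":0.63,"ax":0,"ay":0,"az":1.03,"hand":46},{"dx":-3.18,"dy":-2.6,"dz":0.63,"ax":0,"ay":0,"az":1.03,"hand":46}]}}

```text
clock: 13.22
tool_pos: [0.4475, 0.1049, 0.1145]
eef_rot: [0.778, 0.628, 0.001, 0.001]
contact_force: [-0.2, 0.4, -2.2]
opening: 0.586
```

```bash
python3 - <<'E'
from h import *
go(rackpt(-.043),.0525,-12.2)
for n in ('scene',):
    p,d=eyes.snapshot(n); cv2.imwrite(f'pics/{n}10.png',cv2.resize(p[90:240,240:440,::-1],(800,600)))
E
```

```text
t 13.22 tcp [0.4475 0.1049 0.1145] F [-0.2  0.4 -2.2] open 51.7 d [0.003 0.004 0.933] a [ 0.026 -0.003  0.001]
```

View pics/scene10.png

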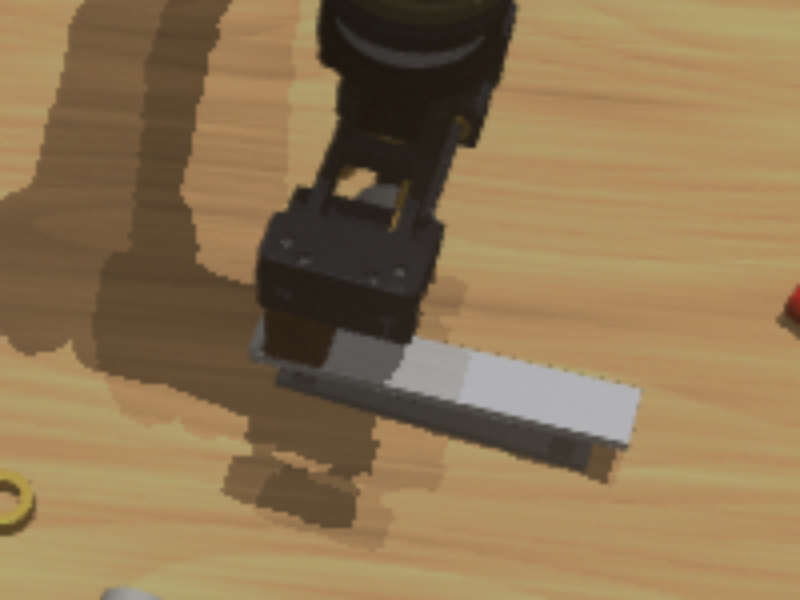

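Well placed. I'll lower it slowly, stopping 2 mm above the expected contact.

Emit:
{"api": "servo_tool", "payload": {"deltas": [{"dx":0,"dy":0,"dz":0.2,"ax":0,"ay":0,"az":0,"hand":46},{"dx":0,"dy":0,"dz":0.4,"ax":0,"ay":0,"az":0,"hand":46},{"dx":0,"dy":0,"dz":0.6,"ax":0,"ay":0,"az":0,"hand":46},{"dx":0,"dy":0,"dz":0.75,"ax":0,"ay":0,"az":0,"hand":46},{"dx":0,"dy":0,"dz":0.85,"ax":0,"ay":0,"az":0,"hand":46},{"dx":0,"dy":0,"dz":0.91,"ax":0,"ay":0,"az":0,"hand":46},{"dx":0,"dy":0,"dz":0.91,"ax":0,"ay":0,"az":0,"hand":46}]}}

```text
clock: 14.15
tool_pos: [0.4473, 0.1042, 0.0602]
eef_rot: [0.778, 0.628, 0.001, 0.001]
contact_force: [-0.4, 0.5, -3.1]
opening: 0.586
```

Emit:
{"api": "servo_tool", "payload": {"deltas": [{"dx":0,"dy":0,"dz":0.01,"ax":0,"ay":0,"az":0,"hand":46},{"dx":0,"dy":0,"dz":0.02,"ax":0,"ay":0,"az":0,"hand":46},{"dx":0,"dy":0,"dz":0.03,"ax":0,"ay":0,"az":0,"hand":46},{"dx":0,"dy":0,"dz":0.03,"ax":0,"ay":0,"az":0,"hand":46}]}}

```text
clock: 14.65
tool_pos: [0.4472, 0.104, 0.0593]
eef_rot: [0.778, 0.628, 0.001, 0.002]
contact_force: [-0.8, -0.5, 7.1]
opening: 0.584
```

```bash
python3 - <<'E'
from h import *
go(rackpt(-.043),.0525,-12.2); print(inrack(r.get_state()['tool_pos']))
E
```

```text
t 14.65 tcp [0.4472 0.104  0.0593] F [-0.8 -0.5  7.1] open 51.5 d [0.018 0.007 0.013] a [ 0.038  0.002 -0.002]
(np.float64(-0.0004514152031802057), np.float64(-0.04410068306945935))
```

Touching the rack with about 9 N. I'll back off slightly and release.

Emit:
{"api": "servo_tool", "payload": {"deltas": [{"dx":0,"dy":0,"dz":-0.01,"ax":0,"ay":0,"az":0,"hand":52},{"dx":0,"dy":0,"dz":-0.01,"ax":0,"ay":0,"az":0,"hand":55},{"dx":0,"dy":0,"dz":-0.01,"ax":0,"ay":0,"az":0,"hand":62},{"dx":0,"dy":0,"dz":-0.01,"ax":0,"ay":0,"az":0,"hand":70},{"dx":0,"dy":0,"dz":-0.01,"ax":0,"ay":0,"az":0,"hand":76},{"dx":0,"dy":0,"dz":-0.4,"ax":0,"ay":0,"az":0,"hand":76},{"dx":0,"dy":0,"dz":-1.0,"ax":0,"ay":0,"az":0,"hand":80},{"dx":0,"dy":0,"dz":-1.5,"ax":0,"ay":0,"az":0,"hand":80},{"dx":0,"dy":0,"dz":-1.6,"ax":0,"ay":0,"az":0,"hand":80}]}}

```text
clock: 15.78
tool_pos: [0.4475, 0.1043, 0.1558]
eef_rot: [0.779, 0.628, 0.002, 0.002]
contact_force: [-0.1, -0.6, -0.3]
opening: 0.907
```

```bash
python3 - <<'E'
from h import *
go((.6422,.0057),.11,-9.1)
for n in ('scene',):
    p,d=eyes.snapshot(n); cv2.imwrite(f'pics/{n}11.png',cv2.resize(p[90:240,240:440,::-1],(800,600)))
E
```

```text
t 15.78 tcp [0.4475 0.1043 0.1558] F [-0.1 -0.6 -0.3] open 79.9 d [-0.918  3.516  0.681] a [ 0.05  -0.009 -0.525]
```

View pics/scene11.png

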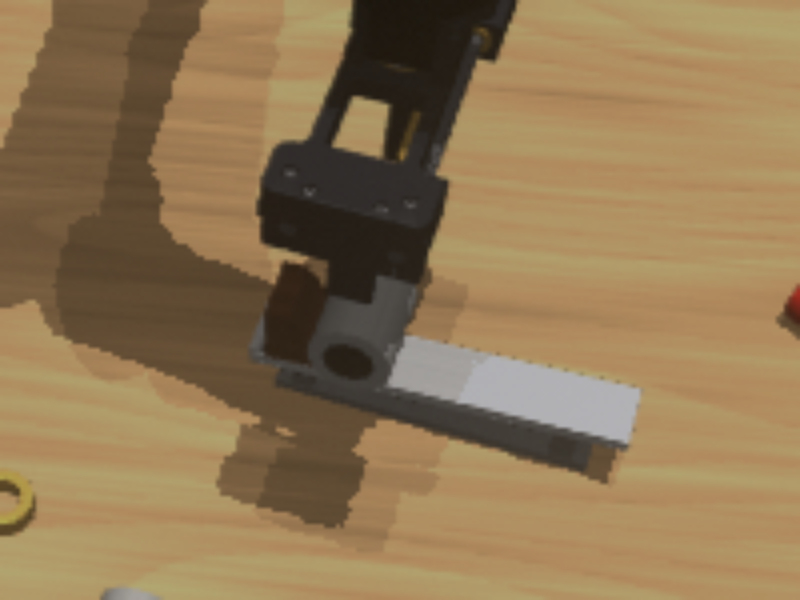

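Roller 44 lies against the chock, with its end at crop (350,360). On to roller 36.

Emit:
{"api": "servo_tool", "payload": {"deltas": [{"dx":-0.15,"dy":0.5,"dz":0,"ax":0.05,"ay":0,"az":-0.1,"hand":80},{"dx":-0.3,"dy":1.2,"dz":0.1,"ax":0.05,"ay":0,"az":-0.3,"hand":80},{"dx":-0.5,"dy":2.0,"dz":0.2,"ax":0.05,"ay":0,"az":-0.5,"hand":80},{"dx":-0.7,"dy":2.8,"dz":0.4,"ax":0.05,"ay":0,"az":-0.52,"hand":80},{"dx":-0.88,"dy":3.35,"dz":0.6,"ax":0.05,"ay":0,"az":-0.52,"hand":80},{"dx":-0.92,"dy":3.52,"dz":0.68,"ax":0.05,"ay":0,"az":-0.52,"hand":80},{"dx":-0.92,"dy":3.52,"dz":0.68,"ax":0.05,"ay":0,"az":-0.52,"hand":80},{"dx":-0.92,"dy":3.52,"dz":0.68,"ax":0.05,"ay":0,"az":-0.52,"hand":80}]}}

```text
clock: 16.82
tool_pos: [0.6404, 0.0071, 0.1145]
eef_rot: [0.76, 0.65, -0.001, -0.001]
contact_force: [0.5, -0.2, 0.1]
opening: 0.908
```

```bash
cat > chk.py <<'E'
from h import *
def rollrack(n,p,d,y,rad):
    """roller lying on rack near rack y: points near its top strip; gives rack x,y, ztop, yaw rel. rack"""
    W=cloud(n,p,d); H=hsv(p); q=W[...,:2]-O; X=q@xd(RY); Y=q@yd(RY); Z=W[...,2]
    zt0=.032+.06*y+2*rad
    m=(d>.1)&(abs(X)<.045)&(abs(Y-y)<rad*.8)&(abs(Z-zt0)<.008)&(H[...,1]<50)&(H[...,2]>60)
    if m.sum()<20: print(n,'few',m.sum()); return
    zt=np.percentile(Z[m],95); t=m&(Z>zt-.004); S=np.stack([X[t],Y[t]],1); a,b=np.percentile(S[:,0],[1,99])
    k=np.polyfit(S[:,0],S[:,1],1)
    print(n,'N',t.sum(),'x',round((a+b)/2,4),'len',round(b-a,4),'y',round(S[:,1].mean(),4),'exp',y,'ztop',round(zt,4),'exp',round(zt0,4),'yaw',round(np.degrees(np.arctan(k[0])),1))
E
python3 - <<'E'
from chk import *
go((.6422,.0057),.038,-9.1)
for n in ('scene','top'):
    p,d=eyes.snapshot(n); cv2.imwrite(f'pics/{n}12.png',p[:,:,::-1]); rollrack(n,p,d,-.046,.022)
cs=cv2.imread('pics/scene12.png')[110:310,200:400]; ct=cv2.imread('pics/top12.png')[130:330,150:350]
cv2.imwrite('pics/c12.png',np.hstack([cv2.resize(cs,(400,400)),cv2.resize(ct,(400,400))]))
E
```

```text
t 16.82 tcp [0.6404 0.0071 0.1145] F [ 0.5 -0.2  0.1] open 80.0 d [-0.019  0.037  1.175] a [-0.033  0.002  0.028]
scene N 235 x 0.0007 len 0.052 y -0.0455 exp -0.046 ztop 0.0742 exp 0.0732 yaw 0.9
top N 233 x -0.0018 len 0.0508 y -0.0456 exp -0.046 ztop 0.0754 exp 0.0732 yaw -1.2
```

View pics/c12.png

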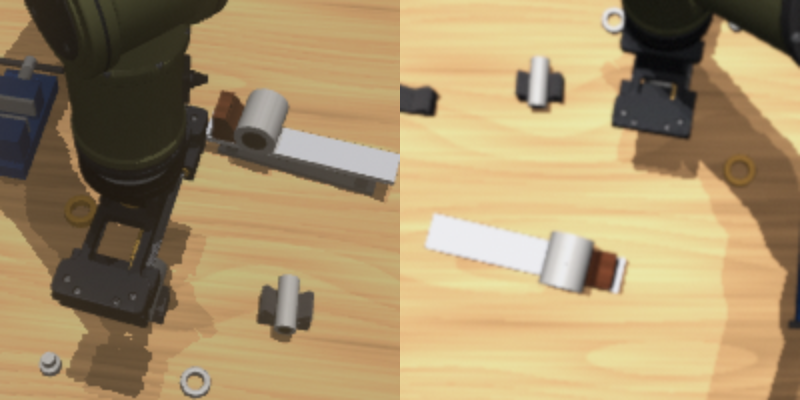

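Roller 44 measures y = -45.5 mm and x ≈ 0, square, both views agreeing. I'll descend on roller 36.

Emit:
{"api": "servo_tool", "payload": {"deltas": [{"dx":-0.02,"dy":0.03,"dz":0.3,"ax":0,"ay":0,"az":0,"hand":80},{"dx":-0.02,"dy":0.03,"dz":0.6,"ax":0,"ay":0,"az":0,"hand":80},{"dx":-0.02,"dy":0.03,"dz":0.9,"ax":0,"ay":0,"az":0,"hand":80},{"dx":-0.02,"dy":0.03,"dz":1.08,"ax":0,"ay":0,"az":0,"hand":76},{"dx":-0.02,"dy":0.03,"dz":1.17,"ax":0,"ay":0,"az":0,"hand":72},{"dx":-0.02,"dy":0.03,"dz":1.17,"ax":0,"ay":0,"az":0,"hand":68}]}}

```text
clock: 17.68
tool_pos: [0.6431, 0.0041, 0.0438]
eef_rot: [0.761, 0.649, -0.001, -0.001]
contact_force: [-0.1, -0.5, 0.2]
opening: 0.772
```

```bash
python3 - <<'E'
from chk import *
go((.6422,.0057),.038,-9.1)
p,d=eyes.snapshot('scene'); cv2.imwrite('pics/s13.png',cv2.resize(p[190:310,190:350,::-1],(640,480)))
E
```

```text
t 17.68 tcp [0.6431 0.0041 0.0438] F [-0.1 -0.5  0.2] open 68.0 d [ 0.024 -0.018 -0.003] a [-0.026  0.005  0.002]
```

View pics/s13.png

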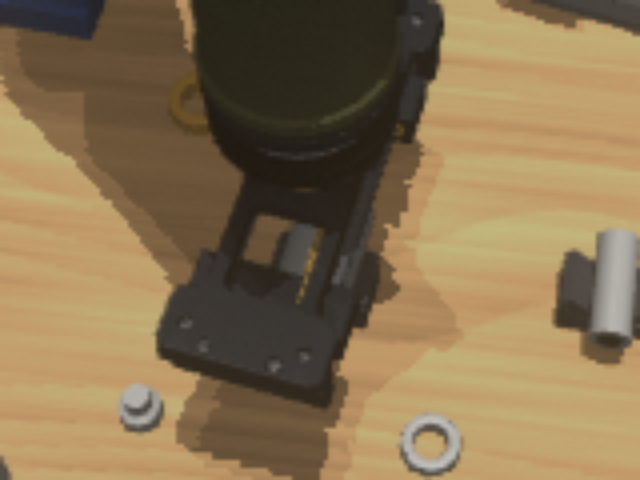

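The roller shows between the fingers at (300,250). I'll close.

Emit:
{"api": "servo_tool", "payload": {"deltas": [{"dx":0.02,"dy":-0.01,"dz":0,"ax":0,"ay":0,"az":0,"hand":62},{"dx":0.02,"dy":-0.01,"dz":0,"ax":0,"ay":0,"az":0,"hand":56},{"dx":0.02,"dy":-0.01,"dz":0,"ax":0,"ay":0,"az":0,"hand":52},{"dx":0.02,"dy":-0.01,"dz":0,"ax":0,"ay":0,"az":0,"hand":46},{"dx":0.02,"dy":-0.01,"dz":0,"ax":0,"ay":0,"az":0,"hand":46}], "newtons": 25}}

```text
clock: 18.35
tool_pos: [0.6428, 0.0053, 0.0444]
eef_rot: [0.761, 0.649, -0.001, -0.001]
contact_force: [-0.8, 0.0, 4.6]
opening: 0.586
```

Emit:
{"api": "servo_tool", "payload": {"deltas": [{"dx":0,"dy":0,"dz":-0.1,"ax":0,"ay":0,"az":0,"hand":46},{"dx":0,"dy":0,"dz":-0.4,"ax":0,"ay":0,"az":0,"hand":46},{"dx":0,"dy":0,"dz":-0.9,"ax":0,"ay":0,"az":0,"hand":46},{"dx":0,"dy":0,"dz":-1.4,"ax":0,"ay":0,"az":0,"hand":46},{"dx":0,"dy":0,"dz":-1.8,"ax":0,"ay":0,"az":0,"hand":46},{"dx":0,"dy":0,"dz":-1.8,"ax":0,"ay":0,"az":0,"hand":46}]}}

```text
clock: 19.1
tool_pos: [0.6443, 0.0057, 0.1548]
eef_rot: [0.761, 0.649, 0.001, 0.0]
contact_force: [-0.8, 0.3, -3.0]
opening: 0.585
```

```bash
python3 - <<'E'
from chk import *
go(rackpt(-.002),.11,-12.2)
p,d=eyes.snapshot('scene'); cv2.imwrite('pics/s14.png',cv2.resize(p[190:310,190:350,::-1],(640,480)))
E
```

```text
t 19.1 tcp [0.6443 0.0057 0.1548] F [-0.8  0.3 -3. ] open 51.5 d [ 1.797 -3.458  0.641] a [ 0.02  -0.009  0.517]
```

View pics/s14.png

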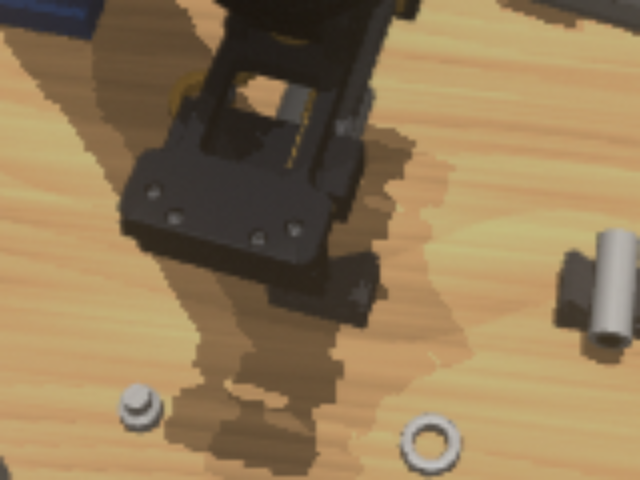

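Emit:
{"api": "servo_tool", "payload": {"deltas": [{"dx":0.25,"dy":-0.4,"dz":0,"ax":0,"ay":0,"az":0.1,"hand":46},{"dx":0.6,"dy":-1.1,"dz":0,"ax":0,"ay":0,"az":0.2,"hand":46},{"dx":0.95,"dy":-1.8,"dz":0,"ax":0,"ay":0,"az":0.3,"hand":46},{"dx":1.3,"dy":-2.4,"dz":0.1,"ax":0,"ay":0,"az":0.4,"hand":46},{"dx":1.55,"dy":-2.95,"dz":0.3,"ax":0,"ay":0,"az":0.5,"hand":46},{"dx":1.73,"dy":-3.3,"dz":0.5,"ax":0,"ay":0,"az":0.52,"hand":46},{"dx":1.79,"dy":-3.44,"dz":0.6,"ax":0,"ay":0,"az":0.52,"hand":46},{"dx":1.79,"dy":-3.45,"dz":0.64,"ax":0,"ay":0,"az":0.52,"hand":46},{"dx":1.79,"dy":-3.45,"dz":0.64,"ax":0,"ay":0,"az":0.52,"hand":46}]}}

```text
clock: 20.27
tool_pos: [0.4557, 0.1435, 0.1137]
eef_rot: [0.779, 0.628, -0.001, -0.001]
contact_force: [-0.2, -0.2, -2.7]
opening: 0.589
```

```bash
python3 - <<'E'
from chk import *
go(rackpt(-.003),.054,-12.2); print(inrack(r.get_state()['tool_pos']))
p,d=eyes.snapshot('scene'); cv2.imwrite('pics/s15.png',cv2.resize(p[90:240,240:440,::-1],(800,600)))
E
```

```text
t 20.27 tcp [0.4557 0.1435 0.1137] F [-0.2 -0.2 -2.7] open 51.9 d [0.013 0.011 0.895] a [-0.026  0.015 -0.009]
(np.float64(-0.0005351980783935835), np.float64(-0.0037120842491555604))
```

View pics/s15.png

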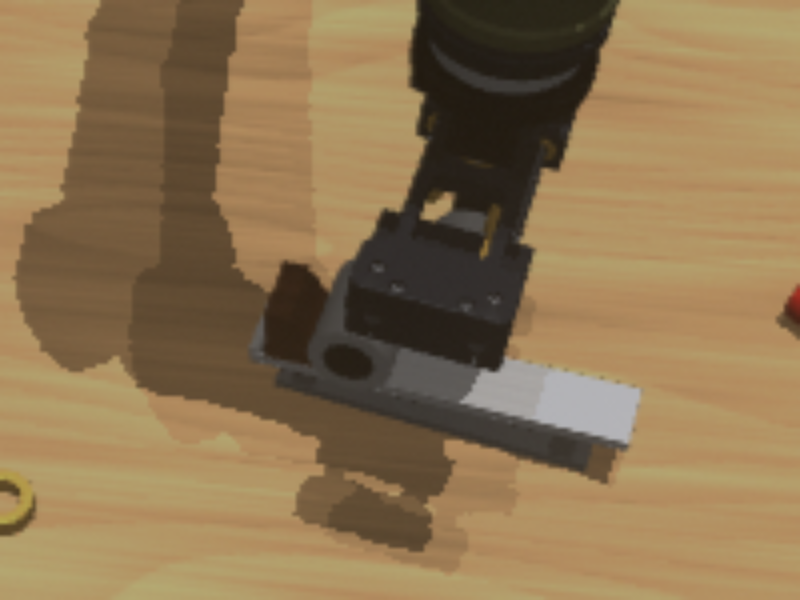

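Emit:
{"api": "servo_tool", "payload": {"deltas": [{"dx":0.02,"dy":0.01,"dz":0.2,"ax":0,"ay":0,"az":0,"hand":46},{"dx":0.03,"dy":0.01,"dz":0.4,"ax":0,"ay":0,"az":0,"hand":46},{"dx":0.03,"dy":0.01,"dz":0.6,"ax":0,"ay":0,"az":0,"hand":46},{"dx":0.03,"dy":0.01,"dz":0.75,"ax":0,"ay":0,"az":0,"hand":46},{"dx":0.03,"dy":0.01,"dz":0.85,"ax":0,"ay":0,"az":0,"hand":46},{"dx":0.03,"dy":0.01,"dz":0.9,"ax":0,"ay":0,"az":0,"hand":46},{"dx":0.03,"dy":0.01,"dz":0.9,"ax":0,"ay":0,"az":0,"hand":46}]}}

```text
clock: 21.2
tool_pos: [0.4563, 0.1457, 0.06]
eef_rot: [0.778, 0.628, -0.001, -0.001]
contact_force: [0.3, 0.2, -2.9]
opening: 0.591
```

Emit:
{"api": "servo_tool", "payload": {"deltas": [{"dx":0,"dy":0,"dz":0.01,"ax":0,"ay":0,"az":0,"hand":46},{"dx":0,"dy":0,"dz":0.02,"ax":0,"ay":0,"az":0,"hand":46},{"dx":0,"dy":0,"dz":0.03,"ax":0,"ay":0,"az":0,"hand":46},{"dx":0,"dy":0,"dz":0.03,"ax":0,"ay":0,"az":0,"hand":46}]}}

```text
clock: 21.7
tool_pos: [0.4563, 0.1456, 0.0583]
eef_rot: [0.778, 0.628, -0.001, -0.001]
contact_force: [0.3, 0.0, -2.7]
opening: 0.587
```

```bash
python3 - <<'E'
from h import *
go(rackpt(-.003),.0505,-12.2); print(inrack(r.get_state()['tool_pos']))
E
```

```text
t 21.7 tcp [0.4563 0.1456 0.0583] F [ 0.3  0.  -2.7] open 51.7 d [-0.025  0.006  0.03 ] a [-0.022  0.007 -0.002]
(np.float64(-0.0003640984334656441), np.float64(-0.0015181439477561357))
```

Emit:
{"api": "servo_tool", "payload": {"deltas": [{"dx":-0.02,"dy":0,"dz":0.01,"ax":0,"ay":0,"az":0,"hand":46},{"dx":-0.02,"dy":0,"dz":0.02,"ax":0,"ay":0,"az":0,"hand":46},{"dx":-0.02,"dy":0,"dz":0.025,"ax":0,"ay":0,"az":0,"hand":46},{"dx":-0.02,"dy":0,"dz":0.025,"ax":0,"ay":0,"az":0,"hand":46}]}}

```text
clock: 22.2
tool_pos: [0.456, 0.1444, 0.0568]
eef_rot: [0.778, 0.628, -0.001, -0.001]
contact_force: [0.3, 0.2, -2.7]
opening: 0.586
```

Emit:
{"api": "servo_tool", "payload": {"deltas": [{"dx":0,"dy":0,"dz":0.01,"ax":0,"ay":0,"az":0,"hand":46},{"dx":0,"dy":0,"dz":0.02,"ax":0,"ay":0,"az":0,"hand":46},{"dx":0,"dy":0,"dz":0.02,"ax":0,"ay":0,"az":0,"hand":46}]}}

```text
clock: 22.58
tool_pos: [0.456, 0.1444, 0.0567]
eef_rot: [0.778, 0.628, -0.001, -0.0]
contact_force: [-2.9, -1.4, 11.2]
opening: 0.584
```

Contact at 0.0567, where 0.0565 was expected. I'll release.

Emit:
{"api": "servo_tool", "payload": {"deltas": [{"dx":0,"dy":0,"dz":-0.01,"ax":0,"ay":0,"az":0,"hand":52},{"dx":0,"dy":0,"dz":-0.01,"ax":0,"ay":0,"az":0,"hand":55},{"dx":0,"dy":0,"dz":-0.01,"ax":0,"ay":0,"az":0,"hand":62},{"dx":0,"dy":0,"dz":-0.01,"ax":0,"ay":0,"az":0,"hand":70},{"dx":0,"dy":0,"dz":-0.01,"ax":0,"ay":0,"az":0,"hand":76},{"dx":0,"dy":0,"dz":-0.4,"ax":0,"ay":0,"az":0,"hand":76},{"dx":0,"dy":0,"dz":-1.0,"ax":0,"ay":0,"az":0,"hand":80},{"dx":0,"dy":0,"dz":-1.5,"ax":0,"ay":0,"az":0,"hand":80},{"dx":0,"dy":0,"dz":-1.6,"ax":0,"ay":0,"az":0,"hand":80}]}}

```text
clock: 23.7
tool_pos: [0.457, 0.1447, 0.153]
eef_rot: [0.778, 0.628, 0.0, -0.0]
contact_force: [0.5, 0.1, -0.2]
opening: 0.905
```

```bash
python3 - <<'E'
from h import *
go((.6341,-.2750),.11,-20.2)
for n in ('scene',):
    p,d=eyes.snapshot(n); cv2.imwrite(f'pics/{n}16.png',cv2.resize(p[90:240,240:440,::-1],(800,600)))
E
```

```text
t 23.7 tcp [0.457  0.1447 0.153 ] F [ 0.5  0.1 -0.2] open 79.7 d [-6.211  4.368  0.609] a [-0.002 -0.01   1.326]
```

View pics/scene16.png

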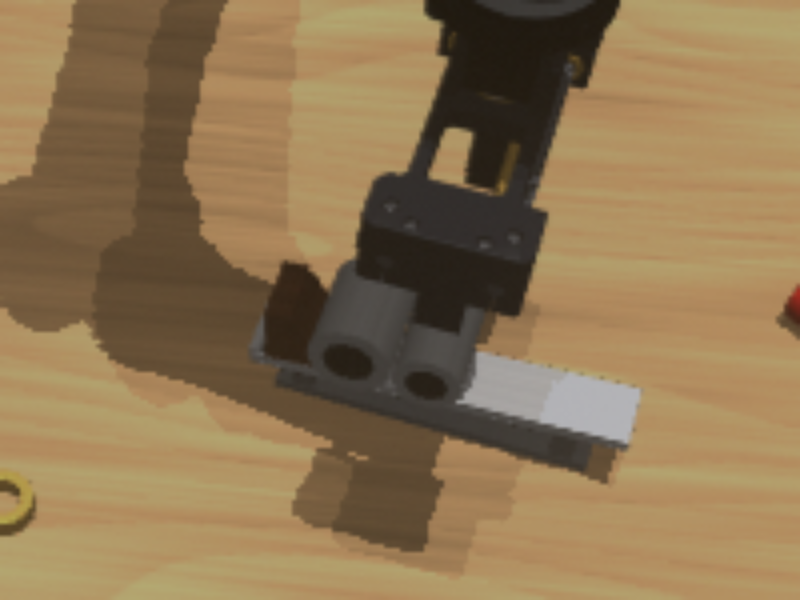

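Roller 36 lies behind roller 44, with its end at crop (425,382). On to roller 28.

Emit:
{"api": "servo_tool", "payload": {"deltas": [{"dx":-0.3,"dy":0.2,"dz":0,"ax":0,"ay":0,"az":0.1,"hand":80},{"dx":-1.0,"dy":0.7,"dz":0,"ax":0,"ay":0,"az":0.2,"hand":80},{"dx":-1.7,"dy":1.2,"dz":0,"ax":0,"ay":0,"az":0.4,"hand":80},{"dx":-2.4,"dy":1.7,"dz":0.1,"ax":0,"ay":0,"az":0.6,"hand":80},{"dx":-3.1,"dy":2.2,"dz":0.2,"ax":0,"ay":0,"az":0.7,"hand":80},{"dx":-3.8,"dy":2.7,"dz":0.3,"ax":0,"ay":0,"az":0.9,"hand":80},{"dx":-4.5,"dy":3.2,"dz":0.4,"ax":0,"ay":0,"az":1.0,"hand":80},{"dx":-5.2,"dy":3.7,"dz":0.5,"ax":0,"ay":0,"az":1.2,"hand":80},{"dx":-5.8,"dy":4.1,"dz":0.6,"ax":0,"ay":0,"az":1.3,"hand":80},{"dx":-6.2,"dy":4.37,"dz":0.61,"ax":0,"ay":0,"az":1.33,"hand":80}]}}

```text
clock: 25.0
tool_pos: [0.6328, -0.2774, 0.1117]
eef_rot: [0.821, 0.571, -0.003, -0.001]
contact_force: [0.3, 0.6, -1.0]
opening: 0.906
```

Emit:
{"api": "servo_tool", "payload": {"deltas": [{"dx":0,"dy":0,"dz":0,"ax":0,"ay":0,"az":0,"hand":80},{"dx":0,"dy":0,"dz":0,"ax":0,"ay":0,"az":0,"hand":80}]}}

```text
clock: 25.25
tool_pos: [0.6331, -0.2724, 0.1137]
eef_rot: [0.819, 0.573, -0.001, -0.002]
contact_force: [0.2, 1.2, -0.1]
opening: 0.911
```

```bash
python3 - <<'E'
from chk import *
go((.6341,-.2750),.0325,-20.2)
for n in ('scene','top'):
    p,d=eyes.snapshot(n); cv2.imwrite(f'pics/{n}17.png',p[:,:,::-1]); rollrack(n,p,d,-.046,.022); rollrack(n,p,d,-.006,.018)
cs=cv2.imread('pics/scene17.png')[140:340,40:240]; ct=cv2.imread('pics/top17.png')[130:330,150:350]
cv2.imwrite('pics/c17.png',np.hstack([cv2.resize(cs,(400,400)),cv2.resize(ct,(400,400))]))
E
```

```text
t 25.25 tcp [ 0.6331 -0.2724  0.1137] F [ 0.2  1.2 -0.1] open 80.3 d [-0.035  0.036  1.253] a [-0.042  0.002  0.023]
scene N 221 x 0.0007 len 0.0516 y -0.0455 exp -0.046 ztop 0.0742 exp 0.0732 yaw -0.3
scene N 215 x 0.0004 len 0.0515 y -0.0048 exp -0.006 ztop 0.0685 exp 0.0676 yaw 0.7
top N 252 x -0.0019 len 0.0506 y -0.046 exp -0.046 ztop 0.0752 exp 0.0732 yaw -0.4
top N 217 x -0.002 len 0.0505 y -0.0059 exp -0.006 ztop 0.0697 exp 0.0676 yaw -0.2
```

View pics/c17.png

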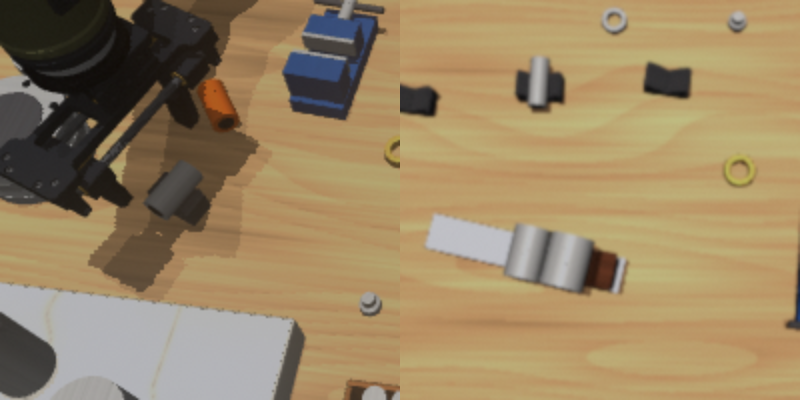

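Both placed rollers read correctly. I'll check the orange cylinder's clearance to the finger before descending.

```bash
python3 - <<'E'
from h import *
for n in ('scene','top'):
    p=cv2.imread(f"pics/{n}0.png")[:,:,::-1].copy(); d=np.load(f"pics/{n}0d.npy"); W=cloud(n,p,d); H=hsv(p)
    m=(H[...,0]<12)&(H[...,1]>200)&(H[...,2]>120)&(W[...,2]>.006)&(W[...,1]<-.2)&(d>.1)
    P=W[m]; c=np.array([.6341,-.275]); q=P[:,:2]-c
    print(n,len(P),P.min(0),P.max(0),'along axis',(q@xd(-20.2)).min(),(q@xd(-20.2)).max(),'across',(q@yd(-20.2)).min(),(q@yd(-20.2)).max())
E
```

```text
scene 21 [ 0.50023771 -0.29235406  0.02136221] [ 0.54728737 -0.25034541  0.02649704] along axis -0.12523589513825154 -0.08389726513469271 across -0.05789005621938896 -0.011029897401823169
top 95 [ 0.49628568 -0.29192076  0.01653774] [ 0.54365729 -0.24842064  0.02867775] along axis -0.12842573880748023 -0.08837488273399781 across -0.059209467314869875 -0.010154034111411294
```

Clear: it is 84 mm away along the axis, and the finger reaches at most 57 mm. I'll descend.

Emit:
{"api": "servo_tool", "payload": {"deltas": [{"dx":-0.035,"dy":0.03,"dz":0.3,"ax":0,"ay":0,"az":0,"hand":80},{"dx":-0.035,"dy":0.03,"dz":0.6,"ax":0,"ay":0,"az":0,"hand":80},{"dx":-0.035,"dy":0.03,"dz":0.9,"ax":0,"ay":0,"az":0,"hand":80},{"dx":-0.035,"dy":0.03,"dz":1.15,"ax":0,"ay":0,"az":0,"hand":76},{"dx":-0.035,"dy":0.03,"dz":1.25,"ax":0,"ay":0,"az":0,"hand":72},{"dx":-0.035,"dy":0.03,"dz":1.25,"ax":0,"ay":0,"az":0,"hand":68}]}}

```text
clock: 26.1
tool_pos: [0.6344, -0.2771, 0.0392]
eef_rot: [0.82, 0.572, -0.001, -0.001]
contact_force: [-1.1, 0.2, 0.8]
opening: 0.775
```

```bash
python3 - <<'E'
from chk import *
go((.6341,-.2750),.0325,-20.2)
p,d=eyes.snapshot('scene'); cv2.imwrite('pics/s18.png',cv2.resize(p[180:300,60:220,::-1],(640,480)))
E
```

```text
t 26.1 tcp [ 0.6344 -0.2771  0.0392] F [-1.1  0.2  0.8] open 68.3 d [ 0.03  -0.017  0.012] a [-0.025  0.009  0.002]
```

View pics/s18.png

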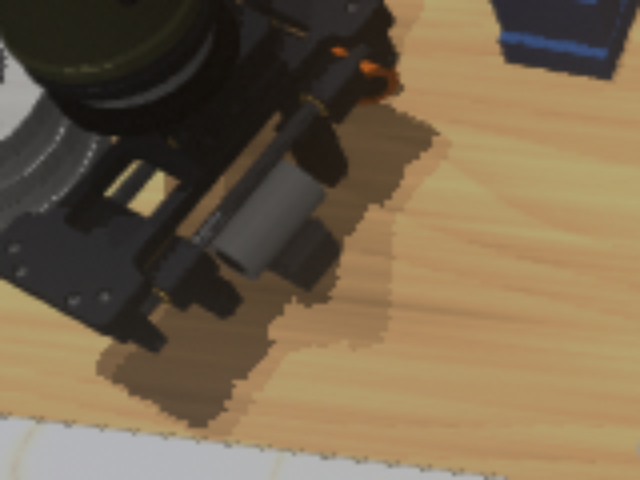

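The fingers at (220,285) and (325,150) straddle the roller at (270,215). I'll close and lift.

Emit:
{"api": "servo_tool", "payload": {"deltas": [{"dx":0.03,"dy":-0.01,"dz":0.01,"ax":0,"ay":0,"az":0,"hand":62},{"dx":0.03,"dy":-0.01,"dz":0.01,"ax":0,"ay":0,"az":0,"hand":56},{"dx":0.03,"dy":-0.01,"dz":0.01,"ax":0,"ay":0,"az":0,"hand":52},{"dx":0.03,"dy":-0.01,"dz":0.01,"ax":0,"ay":0,"az":0,"hand":46},{"dx":0.03,"dy":-0.01,"dz":0.01,"ax":0,"ay":0,"az":0,"hand":46}], "newtons": 20}}

```text
clock: 26.78
tool_pos: [0.6347, -0.2753, 0.0394]
eef_rot: [0.82, 0.572, -0.001, -0.001]
contact_force: [-0.9, -0.1, 3.8]
opening: 0.59
```

Emit:
{"api": "servo_tool", "payload": {"deltas": [{"dx":0,"dy":0,"dz":-0.1,"ax":0,"ay":0,"az":0,"hand":46},{"dx":0,"dy":0,"dz":-0.4,"ax":0,"ay":0,"az":0,"hand":46},{"dx":0,"dy":0,"dz":-0.9,"ax":0,"ay":0,"az":0,"hand":46},{"dx":0,"dy":0,"dz":-1.4,"ax":0,"ay":0,"az":0,"hand":46},{"dx":0,"dy":0,"dz":-1.9,"ax":0,"ay":0,"az":0,"hand":46},{"dx":0,"dy":0,"dz":-1.9,"ax":0,"ay":0,"az":0,"hand":46}]}}

```text
clock: 27.52
tool_pos: [0.6368, -0.2754, 0.1566]
eef_rot: [0.82, 0.572, 0.001, 0.002]
contact_force: [-0.5, 0.2, -1.7]
opening: 0.586
```

```bash
python3 - <<'E'
from chk import *
go(rackpt(.029),.11,-12.2)
p,d=eyes.snapshot('scene'); cv2.imwrite('pics/s19.png',cv2.resize(p[180:300,60:220,::-1],(640,480)))
E
```

```text
t 27.52 tcp [ 0.6368 -0.2754  0.1566] F [-0.5  0.2 -1.7] open 51.6 d [ 6.051 -5.314  0.653] a [ 0.037  0.006 -1.335]
```

View pics/s19.png

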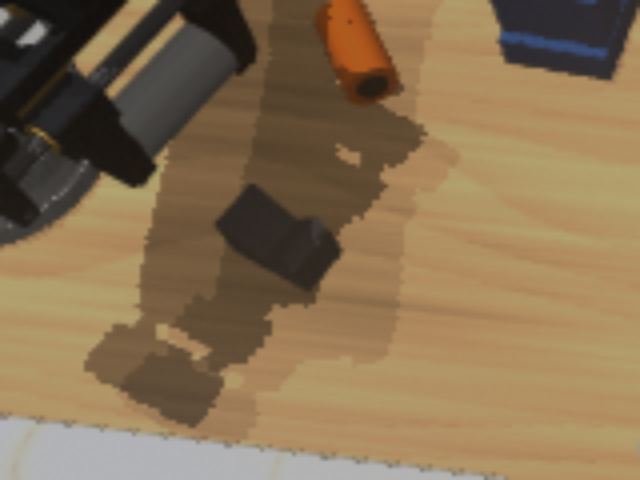

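Roller 28 is held and its V-block is empty. I'll carry it over.

Emit:
{"api": "servo_tool", "payload": {"deltas": [{"dx":0.3,"dy":-0.26,"dz":0,"ax":0,"ay":0,"az":-0.1,"hand":46},{"dx":1.0,"dy":-0.88,"dz":0,"ax":0,"ay":0,"az":-0.2,"hand":46},{"dx":1.7,"dy":-1.5,"dz":0,"ax":0,"ay":0,"az":-0.4,"hand":46},{"dx":2.4,"dy":-2.1,"dz":0,"ax":0,"ay":0,"az":-0.6,"hand":46},{"dx":3.1,"dy":-2.7,"dz":0,"ax":0,"ay":0,"az":-0.7,"hand":46},{"dx":3.8,"dy":-3.3,"dz":0,"ax":0,"ay":0,"az":-0.9,"hand":46},{"dx":4.5,"dy":-3.9,"dz":0.1,"ax":0,"ay":0,"az":-1.0,"hand":46},{"dx":5.1,"dy":-4.45,"dz":0.2,"ax":0,"ay":0,"az":-1.2,"hand":46},{"dx":5.6,"dy":-4.95,"dz":0.3,"ax":0,"ay":0,"az":-1.3,"hand":46},{"dx":6.0,"dy":-5.27,"dz":0.4,"ax":0,"ay":0,"az":-1.33,"hand":46}]}}

```text
clock: 28.82
tool_pos: [0.4604, 0.1733, 0.1283]
eef_rot: [0.777, 0.629, -0.002, -0.001]
contact_force: [1.7, 0.2, -1.5]
opening: 0.586
```

Emit:
{"api": "servo_tool", "payload": {"deltas": [{"dx":0,"dy":0,"dz":0,"ax":0,"ay":0,"az":0,"hand":46},{"dx":0,"dy":0,"dz":0,"ax":0,"ay":0,"az":0,"hand":46}]}}

```text
clock: 29.08
tool_pos: [0.4621, 0.1704, 0.1287]
eef_rot: [0.779, 0.628, -0.002, -0.0]
contact_force: [0.0, -0.4, -1.5]
opening: 0.59
```

```bash
python3 - <<'E'
from chk import *
go(rackpt(.029),.053,-12.2); print(inrack(r.get_state()['tool_pos']))
p,d=eyes.snapshot('scene'); cv2.imwrite('pics/s20.png',cv2.resize(p[90:240,240:440,::-1],(800,600)))
E
```

```text
t 29.07 tcp [0.4621 0.1704 0.1287] F [ 0.  -0.4 -1.5] open 51.9 d [0.087 0.003 1.161] a [-0.031  0.028 -0.01 ]
(np.float64(2.8698986692827197e-05), np.float64(0.0239767419457938))
```

View pics/s20.png

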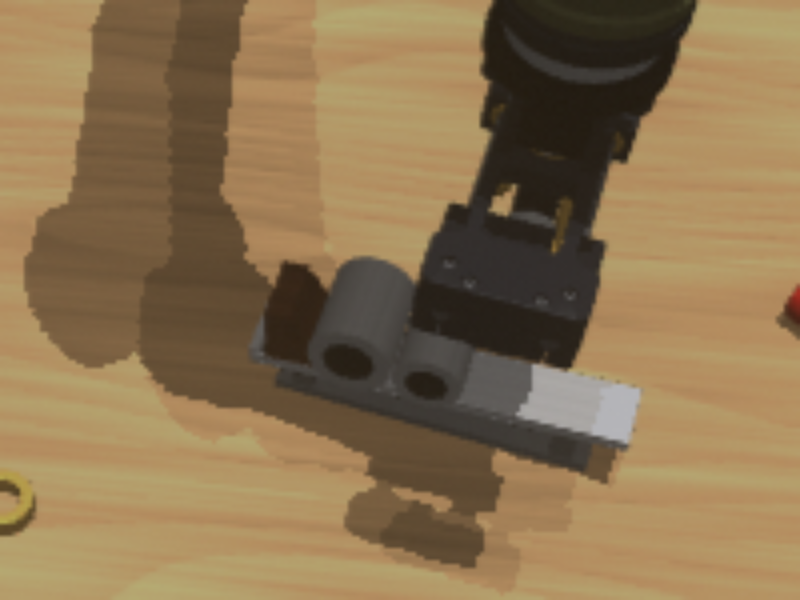

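Emit:
{"api": "servo_tool", "payload": {"deltas": [{"dx":0.08,"dy":0,"dz":0.2,"ax":0,"ay":0,"az":0,"hand":46},{"dx":0.09,"dy":0,"dz":0.45,"ax":0,"ay":0,"az":0,"hand":46},{"dx":0.09,"dy":0,"dz":0.7,"ax":0,"ay":0,"az":0,"hand":46},{"dx":0.09,"dy":0,"dz":0.9,"ax":0,"ay":0,"az":0,"hand":46},{"dx":0.09,"dy":0,"dz":1.05,"ax":0,"ay":0,"az":0,"hand":46},{"dx":0.09,"dy":0,"dz":1.12,"ax":0,"ay":0,"az":0,"hand":46},{"dx":0.09,"dy":0,"dz":1.15,"ax":0,"ay":0,"az":0,"hand":46},{"dx":0.09,"dy":0,"dz":1.15,"ax":0,"ay":0,"az":0,"hand":46}]}}

```text
clock: 30.12
tool_pos: [0.4634, 0.1771, 0.0606]
eef_rot: [0.778, 0.628, -0.001, -0.001]
contact_force: [-0.1, 0.4, -2.5]
opening: 0.587
```

```bash
python3 - <<'E'
from chk import *
go(rackpt(.029),.049,-12.2); print(inrack(r.get_state()['tool_pos']))
E
```

```text
t 30.12 tcp [0.4634 0.1771 0.0606] F [-0.1  0.4 -2.5] open 51.7 d [-0.029  0.002  0.093] a [-0.019  0.005 -0.002]
(np.float64(-9.561126094189466e-05), np.float64(0.03076821098358964))
```

Emit:
{"api": "servo_tool", "payload": {"deltas": [{"dx":-0.02,"dy":0,"dz":0.03,"ax":0,"ay":0,"az":0,"hand":46},{"dx":-0.025,"dy":0,"dz":0.05,"ax":0,"ay":0,"az":0,"hand":46},{"dx":-0.03,"dy":0,"dz":0.065,"ax":0,"ay":0,"az":0,"hand":46},{"dx":-0.03,"dy":0,"dz":0.075,"ax":0,"ay":0,"az":0,"hand":46},{"dx":-0.03,"dy":0,"dz":0.075,"ax":0,"ay":0,"az":0,"hand":46}]}}

```text
clock: 30.75
tool_pos: [0.4629, 0.1753, 0.0558]
eef_rot: [0.778, 0.628, -0.001, -0.001]
contact_force: [0.2, 0.5, -1.7]
opening: 0.589
```

Emit:
{"api": "servo_tool", "payload": {"deltas": [{"dx":0,"dy":0,"dz":0.01,"ax":0,"ay":0,"az":0,"hand":46},{"dx":0,"dy":0,"dz":0.015,"ax":0,"ay":0,"az":0,"hand":46},{"dx":0,"dy":0,"dz":0.015,"ax":0,"ay":0,"az":0,"hand":46}]}}

```text
clock: 31.12
tool_pos: [0.4629, 0.1753, 0.0553]
eef_rot: [0.778, 0.628, -0.001, -0.001]
contact_force: [-0.6, -1.1, 4.4]
opening: 0.588
```

Contact at 0.0553, where 0.0549 was expected. I'll release.

Emit:
{"api": "servo_tool", "payload": {"deltas": [{"dx":0,"dy":0,"dz":-0.005,"ax":0,"ay":0,"az":0,"hand":52},{"dx":0,"dy":0,"dz":-0.005,"ax":0,"ay":0,"az":0,"hand":55},{"dx":0,"dy":0,"dz":-0.005,"ax":0,"ay":0,"az":0,"hand":62},{"dx":0,"dy":0,"dz":-0.005,"ax":0,"ay":0,"az":0,"hand":70},{"dx":0,"dy":0,"dz":-0.01,"ax":0,"ay":0,"az":0,"hand":76},{"dx":0,"dy":0,"dz":-0.4,"ax":0,"ay":0,"az":0,"hand":76},{"dx":0,"dy":0,"dz":-1.0,"ax":0,"ay":0,"az":0,"hand":80},{"dx":0,"dy":0,"dz":-1.5,"ax":0,"ay":0,"az":0,"hand":80},{"dx":0,"dy":0,"dz":-1.6,"ax":0,"ay":0,"az":0,"hand":80}]}}

```text
clock: 32.25
tool_pos: [0.4638, 0.1756, 0.1524]
eef_rot: [0.778, 0.628, 0.0, -0.0]
contact_force: [0.3, 0.9, -0.7]
opening: 0.905
```

```bash
python3 - <<'E'
from chk import *
go((.6363,.1402),.11,-3)
for n in ('scene',):
    p,d=eyes.snapshot(n); cv2.imwrite(f'pics/{n}21.png',cv2.resize(p[90:240,240:440,::-1],(800,600)))
E
```

```text
t 32.25 tcp [0.4638 0.1756 0.1524] F [ 0.3  0.9 -0.7] open 79.7 d [0.033 2.934 0.607] a [-0.    -0.011 -1.541]
```

View pics/scene21.png

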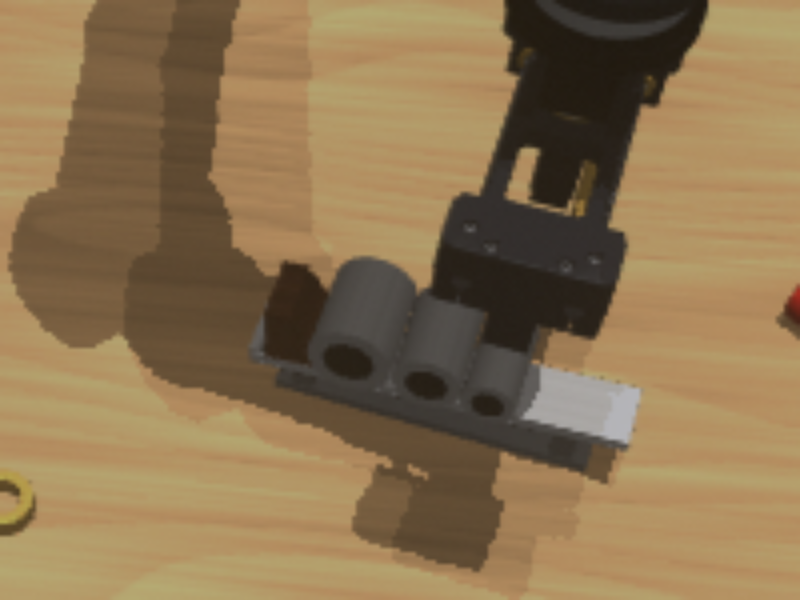

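Roller 28 is in the row, with its end at crop (488,403). On to roller 20.

Emit:
{"api": "servo_tool", "payload": {"deltas": [{"dx":0,"dy":0.4,"dz":0,"ax":0,"ay":0,"az":-0.2,"hand":80},{"dx":0,"dy":1.0,"dz":0,"ax":0,"ay":0,"az":-0.6,"hand":80},{"dx":0.03,"dy":1.7,"dz":0.2,"ax":0,"ay":0,"az":-1.0,"hand":80},{"dx":0.03,"dy":2.4,"dz":0.4,"ax":0,"ay":0,"az":-1.4,"hand":80},{"dx":0.03,"dy":2.8,"dz":0.6,"ax":0,"ay":0,"az":-1.54,"hand":80},{"dx":0.03,"dy":2.93,"dz":0.6,"ax":0,"ay":0,"az":-1.54,"hand":80},{"dx":0.03,"dy":2.93,"dz":0.6,"ax":0,"ay":0,"az":-1.54,"hand":80}]}}

```text
clock: 33.17
tool_pos: [0.6345, 0.1402, 0.114]
eef_rot: [0.725, 0.689, -0.001, -0.001]
contact_force: [-0.5, 0.7, 0.1]
opening: 0.904
```

```bash
python3 - <<'E'
from chk import *
go((.6363,.1402),.0265,-3)
for n in ('scene','top'):
    p,d=eyes.snapshot(n); cv2.imwrite(f'pics/{n}22.png',p[:,:,::-1])
    for y,a in ((-.046,.022),(-.006,.018),(.026,.014)): rollrack(n,p,d,y,a)
cs=cv2.imread('pics/scene22.png')[140:340,240:440]; ct=cv2.imread('pics/top22.png')[130:330,130:330]
cv2.imwrite('pics/c22.png',np.hstack([cv2.resize(cs,(400,400)),cv2.resize(ct,(400,400))]))
E
```

```text
t 33.17 tcp [0.6345 0.1402 0.114 ] F [-0.5  0.7  0.1] open 79.6 d [0.003 0.035 1.358] a [-0.035  0.006  0.006]
scene N 224 x 0.0007 len 0.0517 y -0.0452 exp -0.046 ztop 0.0744 exp 0.0732 yaw -0.2
scene few 0
scene few 0
top N 263 x -0.0019 len 0.0505 y -0.0461 exp -0.046 ztop 0.075 exp 0.0732 yaw -0.5
top N 219 x -0.0019 len 0.0507 y -0.0066 exp -0.006 ztop 0.0696 exp 0.0676 yaw 0.2
top N 186 x -0.0019 len 0.0508 y 0.0268 exp 0.026 ztop 0.0637 exp 0.0616 yaw -1.6
```

View pics/c22.png

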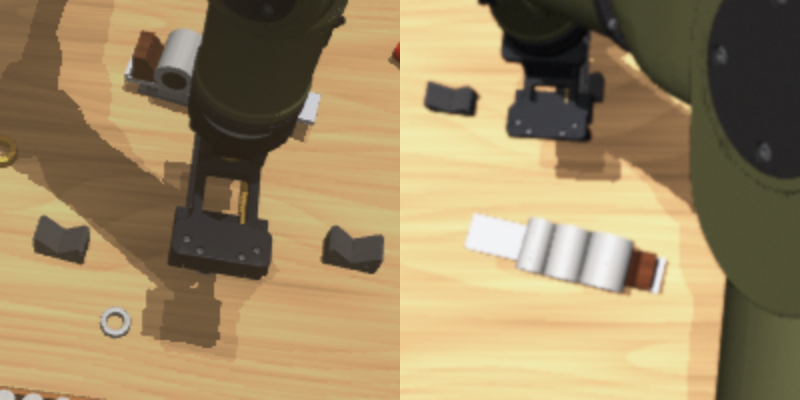

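The row is sound so far, all three in the top view. I'll descend on roller 20.

Emit:
{"api": "servo_tool", "payload": {"deltas": [{"dx":0,"dy":0.03,"dz":0.3,"ax":0,"ay":0,"az":0,"hand":80},{"dx":0,"dy":0.03,"dz":0.6,"ax":0,"ay":0,"az":0,"hand":80},{"dx":0,"dy":0.03,"dz":0.9,"ax":0,"ay":0,"az":0,"hand":80},{"dx":0,"dy":0.03,"dz":1.15,"ax":0,"ay":0,"az":0,"hand":76},{"dx":0,"dy":0.03,"dz":1.3,"ax":0,"ay":0,"az":0,"hand":72},{"dx":0,"dy":0.03,"dz":1.35,"ax":0,"ay":0,"az":0,"hand":68},{"dx":0,"dy":0.03,"dz":1.35,"ax":0,"ay":0,"az":0,"hand":68}]}}

```text
clock: 34.15
tool_pos: [0.637, 0.1399, 0.0337]
eef_rot: [0.725, 0.689, -0.001, -0.001]
contact_force: [0.8, -1.0, 0.4]
opening: 0.77
```

```bash
python3 - <<'E'
from chk import *
go((.6363,.1402),.0265,-3)
p,d=eyes.snapshot('scene'); cv2.imwrite('pics/s23.png',cv2.resize(p[190:310,260:420,::-1],(640,480)))
E
```

```text
t 34.15 tcp [0.637  0.1399 0.0337] F [ 0.8 -1.   0.4] open 67.9 d [ 0.005 -0.012  0.02 ] a [-0.02   0.001  0.004]
```

View pics/s23.png

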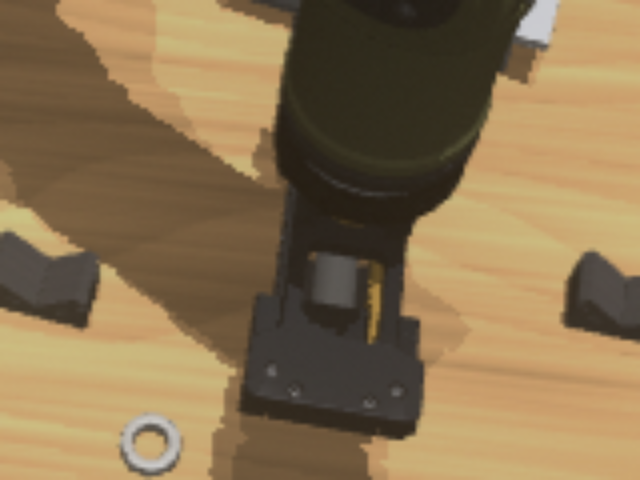

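The roller is centred between the fingers at (335,280). I'll close and lift.

Emit:
{"api": "servo_tool", "payload": {"deltas": [{"dx":0,"dy":-0.01,"dz":0.015,"ax":0,"ay":0,"az":0,"hand":62},{"dx":0,"dy":-0.01,"dz":0.015,"ax":0,"ay":0,"az":0,"hand":56},{"dx":0,"dy":-0.01,"dz":0.015,"ax":0,"ay":0,"az":0,"hand":52},{"dx":0,"dy":-0.01,"dz":0.015,"ax":0,"ay":0,"az":0,"hand":46},{"dx":0,"dy":-0.01,"dz":0.015,"ax":0,"ay":0,"az":0,"hand":46}], "newtons": 16}}

```text
clock: 34.83
tool_pos: [0.6366, 0.1397, 0.0329]
eef_rot: [0.725, 0.688, -0.001, -0.001]
contact_force: [-0.0, 0.4, 1.1]
opening: 0.582
```

Emit:
{"api": "servo_tool", "payload": {"deltas": [{"dx":0,"dy":0,"dz":-0.1,"ax":0,"ay":0,"az":0,"hand":46},{"dx":0,"dy":0,"dz":-0.4,"ax":0,"ay":0,"az":0,"hand":46},{"dx":0,"dy":0,"dz":-0.9,"ax":0,"ay":0,"az":0,"hand":46},{"dx":0,"dy":0,"dz":-1.4,"ax":0,"ay":0,"az":0,"hand":46},{"dx":0,"dy":0,"dz":-1.9,"ax":0,"ay":0,"az":0,"hand":46},{"dx":0,"dy":0,"dz":-1.9,"ax":0,"ay":0,"az":0,"hand":46}]}}

```text
clock: 35.58
tool_pos: [0.6379, 0.1409, 0.1501]
eef_rot: [0.725, 0.689, 0.002, 0.0]
contact_force: [-0.3, 0.6, -0.9]
opening: 0.584
```

```bash
python3 - <<'E'
from chk import *
go(rackpt(.0525),.11,-12.2)
p,d=eyes.snapshot('scene'); cv2.imwrite('pics/s24.png',cv2.resize(p[160:310,240:440,::-1],(640,480)))
E
```

```text
t 35.58 tcp [0.6379 0.1409 0.1501] F [-0.3  0.6 -0.9] open 51.4 d [ 0.807 -2.877  0.563] a [ 0.023 -0.024  1.538]
```

View pics/s24.png

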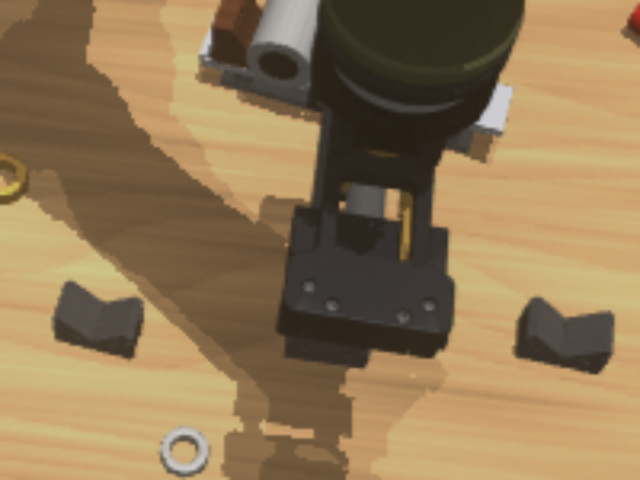

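Emit:
{"api": "servo_tool", "payload": {"deltas": [{"dx":0.1,"dy":-0.35,"dz":0,"ax":0,"ay":0,"az":0.2,"hand":46},{"dx":0.28,"dy":-1.0,"dz":0,"ax":0,"ay":0,"az":0.6,"hand":46},{"dx":0.47,"dy":-1.65,"dz":0.1,"ax":0,"ay":0,"az":1.0,"hand":46},{"dx":0.63,"dy":-2.25,"dz":0.2,"ax":0,"ay":0,"az":1.3,"hand":46},{"dx":0.75,"dy":-2.68,"dz":0.4,"ax":0,"ay":0,"az":1.54,"hand":46},{"dx":0.8,"dy":-2.85,"dz":0.5,"ax":0,"ay":0,"az":1.54,"hand":46},{"dx":0.8,"dy":-2.87,"dz":0.55,"ax":0,"ay":0,"az":1.54,"hand":46},{"dx":0.8,"dy":-2.87,"dz":0.55,"ax":0,"ay":0,"az":1.54,"hand":46}]}}

```text
clock: 36.62
tool_pos: [0.4672, 0.1962, 0.1136]
eef_rot: [0.778, 0.628, -0.001, -0.001]
contact_force: [0.3, 0.1, -0.5]
opening: 0.588
```

```bash
python3 - <<'E'
from chk import *
go(rackpt(.0525),.0495,-12.2); print(inrack(r.get_state()['tool_pos']))
p,d=eyes.snapshot('scene'); cv2.imwrite('pics/s25.png',cv2.resize(p[90:240,240:440,::-1],(800,600)))
E
```

```text
t 36.62 tcp [0.4672 0.1962 0.1136] F [ 0.3  0.1 -0.5] open 51.8 d [0.04  0.01  0.968] a [-0.026  0.015 -0.007]
(np.float64(-0.00043634984802399493), np.float64(0.050201779369596064))
```

View pics/s25.png

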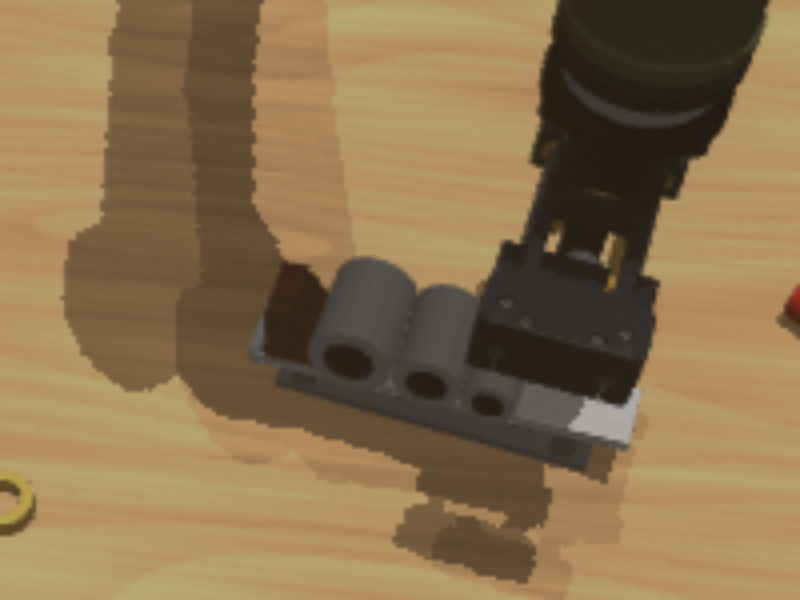

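Emit:
{"api": "servo_tool", "payload": {"deltas": [{"dx":0.04,"dy":0.01,"dz":0.2,"ax":0,"ay":0,"az":0,"hand":46},{"dx":0.04,"dy":0.01,"dz":0.4,"ax":0,"ay":0,"az":0,"hand":46},{"dx":0.04,"dy":0.01,"dz":0.6,"ax":0,"ay":0,"az":0,"hand":46},{"dx":0.04,"dy":0.01,"dz":0.78,"ax":0,"ay":0,"az":0,"hand":46},{"dx":0.04,"dy":0.01,"dz":0.9,"ax":0,"ay":0,"az":0,"hand":46},{"dx":0.04,"dy":0.01,"dz":0.95,"ax":0,"ay":0,"az":0,"hand":46},{"dx":0.04,"dy":0.01,"dz":0.95,"ax":0,"ay":0,"az":0,"hand":46}]}}

```text
clock: 37.55
tool_pos: [0.4679, 0.1989, 0.057]
eef_rot: [0.778, 0.628, -0.001, -0.001]
contact_force: [0.6, 0.0, -0.3]
opening: 0.586
```

```bash
python3 - <<'E'
from chk import *
go(rackpt(.0525),.0455,-12.2); print(inrack(r.get_state()['tool_pos']))
E
```

```text
t 37.55 tcp [0.4679 0.1989 0.057 ] F [ 0.6  0.  -0.3] open 51.6 d [-0.009  0.005  0.092] a [-0.022  0.008 -0.001]
(np.float64(-0.0003063898841057664), np.float64(0.053017602167244375))
```

Emit:
{"api": "servo_tool", "payload": {"deltas": [{"dx":-0.01,"dy":0,"dz":0.03,"ax":0,"ay":0,"az":0,"hand":46},{"dx":-0.01,"dy":0,"dz":0.05,"ax":0,"ay":0,"az":0,"hand":46},{"dx":-0.01,"dy":0,"dz":0.065,"ax":0,"ay":0,"az":0,"hand":46},{"dx":-0.01,"dy":0,"dz":0.075,"ax":0,"ay":0,"az":0,"hand":46},{"dx":-0.01,"dy":0,"dz":0.075,"ax":0,"ay":0,"az":0,"hand":46}]}}

```text
clock: 38.17
tool_pos: [0.4677, 0.1983, 0.0525]
eef_rot: [0.778, 0.628, -0.001, -0.001]
contact_force: [-0.9, 0.1, 0.8]
opening: 0.585
```

Emit:
{"api": "servo_tool", "payload": {"deltas": [{"dx":0,"dy":0,"dz":0.01,"ax":0,"ay":0,"az":0,"hand":46},{"dx":0,"dy":0,"dz":0.015,"ax":0,"ay":0,"az":0,"hand":46},{"dx":0,"dy":0,"dz":0.015,"ax":0,"ay":0,"az":0,"hand":46}]}}

```text
clock: 38.55
tool_pos: [0.4678, 0.1983, 0.0519]
eef_rot: [0.778, 0.628, -0.001, -0.001]
contact_force: [-0.7, 0.3, 4.3]
opening: 0.588
```

```bash
python3 - <<'E'
from chk import *
go(rackpt(.0525),.0455,-12.2); print(inrack(r.get_state()['tool_pos']))
E
```

```text
t 38.55 tcp [0.4678 0.1983 0.0519] F [-0.7  0.3  4.3] open 51.8 d [0.001 0.005 0.007] a [-0.019  0.006 -0.001]
(np.float64(-0.0002832414272378944), np.float64(0.052427744482486306))
```

Contact at 0.0519, where 0.0516 was expected. I'll release and lift away.

Emit:
{"api": "servo_tool", "payload": {"deltas": [{"dx":0,"dy":0,"dz":-0.005,"ax":0,"ay":0,"az":0,"hand":52},{"dx":0,"dy":0,"dz":-0.005,"ax":0,"ay":0,"az":0,"hand":55},{"dx":0,"dy":0,"dz":-0.005,"ax":0,"ay":0,"az":0,"hand":62},{"dx":0,"dy":0,"dz":-0.005,"ax":0,"ay":0,"az":0,"hand":70},{"dx":0,"dy":0,"dz":-0.01,"ax":0,"ay":0,"az":0,"hand":76},{"dx":0,"dy":0,"dz":-0.3,"ax":0,"ay":0,"az":0,"hand":80},{"dx":0,"dy":0,"dz":-0.9,"ax":0,"ay":0,"az":0,"hand":80},{"dx":0,"dy":0,"dz":-1.6,"ax":0,"ay":0,"az":0,"hand":80},{"dx":0,"dy":0,"dz":-2.0,"ax":0,"ay":0,"az":0,"hand":80},{"dx":0,"dy":0,"dz":-2.0,"ax":0,"ay":0,"az":0,"hand":80}]}}

```text
clock: 39.8
tool_pos: [0.4689, 0.1987, 0.1731]
eef_rot: [0.778, 0.628, 0.001, -0.0]
contact_force: [-0.2, -0.1, -0.1]
opening: 0.908
```

Emit:
{"api": "servo_tool", "payload": {"deltas": [{"dx":0.3,"dy":0.5,"dz":0,"ax":0,"ay":0,"az":0,"hand":80},{"dx":0.6,"dy":1.2,"dz":0,"ax":0,"ay":0,"az":0,"hand":80},{"dx":1.2,"dy":2.0,"dz":0,"ax":0,"ay":0,"az":0,"hand":80},{"dx":1.8,"dy":2.6,"dz":0,"ax":0,"ay":0,"az":0,"hand":80},{"dx":2.4,"dy":3.0,"dz":0,"ax":0,"ay":0,"az":0,"hand":80},{"dx":2.8,"dy":3.0,"dz":0,"ax":0,"ay":0,"az":0,"hand":80},{"dx":2.8,"dy":3.0,"dz":0,"ax":0,"ay":0,"az":0,"hand":80}]}}

```text
clock: 40.67
tool_pos: [0.6779, 0.3267, 0.1688]
eef_rot: [0.777, 0.629, -0.002, -0.001]
contact_force: [-0.5, -0.3, 0.3]
opening: 0.91
```

```bash
python3 - <<'E'
from chk import *
for n in ('scene','top'):
    p,d=eyes.snapshot(n); cv2.imwrite(f'pics/{n}26.png',p[:,:,::-1])
    for y,a in ((-.046,.022),(-.006,.018),(.026,.014),(.050,.010)): rollrack(n,p,d,y,a)
    W=cloud(n,p,d);q=W[...,:2]-O; X=q@xd(RY); Y=q@yd(RY); Z=W[...,2]
    m=(d>.1)&(abs(X)<.03)&(Y<-.068)&(Y>-.1)&(Z>.059)&(Z<.075); print('chock top',m.sum(),X[m].mean(),Y[m].mean(),np.median(Z[m]))
cs=cv2.imread('pics/scene26.png')[130:230,270:420]; ct=cv2.imread('pics/top26.png')[210:310,140:290]
cv2.imwrite('pics/c26.png',np.hstack([cv2.resize(cs,(400,300)),cv2.resize(ct,(400,300))]))
E
```

```text
scene N 223 x 0.0016 len 0.0512 y -0.0452 exp -0.046 ztop 0.0742 exp 0.0732 yaw -0.1
scene N 193 x 0.0005 len 0.0518 y -0.0049 exp -0.006 ztop 0.0688 exp 0.0676 yaw 0.9
scene N 176 x 0.0008 len 0.0515 y 0.0269 exp 0.026 ztop 0.0628 exp 0.0616 yaw 1.0
scene N 123 x 0.0004 len 0.0515 y 0.0514 exp 0.05 ztop 0.0565 exp 0.055 yaw 0.3
chock top 120 0.001614042707611106 -0.08550548446518075 0.06270838640965443
top few 0
top few 0
top few 0
top few 0
chock top 9 0.012991983144262913 -0.09180374459621393 0.06346998136228699
```

View pics/c26.png

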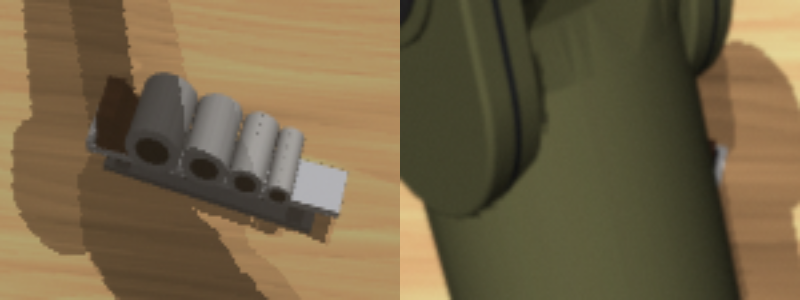

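All four rollers lie in order, with their ends at crop (152,150), (207,167), (245,182) and (280,195), and the hand is well clear. I'll hand in.

```bash
python3 - <<'E'
from h import *
print(r.finish_job(), r.get_state()['clock'])
E
```

```text
the job is handed in; nothing more can be done
the job is handed in; nothing more can be done
```

The chock and all four rollers are in place on the rack, let go. I handed the job in at about 41 s on the clock; no verdict was reported.

I set the chock against the lip with its slanted face up the slope. I then lowered the 44, 36, 28 and 20 mm rollers one by one, each to light contact with the rack before release.

Last check, from the scene camera, in the rack's frame:

| Part | Centre y (mm) | Distance to the part before (mm) | Limit (mm) |
|---|---|---|---|
| Chock | about -74.5 | – | – |
| Roller 44 | -45.2 | about 30 | 35.5 |
| Roller 36 | -4.9 | 40 | 44 |
| Roller 28 | 26.9 | 32 | 36 |
| Roller 20 | 51.4 | 24.5 | 28 |

- **Centring and squareness:** all parts were within 2 mm of the strip's centre line. All rollers were square within about 1°.
- **Top view:** in the last picture the arm hid the row from the top camera. Its earlier readings of rollers 44, 36 and 28 agreed with the table within 2 mm in y, and within about 3.5 mm across the strip. Roller 20's final place rests on the scene view alone.
- **Heights:** camera heights read 1–2 mm high throughout. I relied on the contact forces when setting each roller down.

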